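# Restock the niche: tip the soaps, stack the shampoo discs

### The arm

A 6-joint arm with a two-finger parallel gripper is mounted at the origin on the work surface. World frame = base frame: x ahead of the robot, y to its left, z up, the work surface at z = 0. Lengths are in mm, angles in degrees, forces in N, time in s.
With the tool pointing down it reaches from about 300 to 850 mm from the base axis. Payload 4.2 kg.
Tool frame: the origin (TCP) lies between the finger pads; the fingertips stand 22 mm ahead of it and the grasp point (between the pads) lies 3 mm ahead of it; z points along the fingers, y is the direction in which the jaws open and shut (so a half turn about z gives the same grasp; the last joint's range is limited). The gripper opens to 91 mm and grips with 3 to 60 N. Pads are 32 mm wide; open, the fingers measure 118 mm over their backs; the gripper's body (76 mm by 178 mm) begins 60 mm behind the grasp point.
Start: joints at [71.505, 18.312, 89.639, -0, 72.044, -1.146], TCP at [171.463, 548.854, 235.976] pointing down, gripper open.
Joint ranges: [-177.97, 177.97], [-48.28, 115.42], [12.27, 149.76], [-77.06, 257.06], [2.81, 150.46], [-146.56, 146.56]. Speed limits (degrees/s): [147.25, 147.25, 180, 180, 180, 180].

### API

Orientations are given as [roll, pitch, yaw] about the fixed x, y, z axes, in that order (R = Rz(yaw) Ry(pitch) Rx(roll)).
In Python, from workcell import telemetry, cams, env gives the robot as it stands.
- The arm moves only by the shell command python3 -m inch 'ROWS' [FORCE]. ROWS is JSON, a list of rows, each an object of numbers: "x", "y", "z": the shift along the tool's x, y, z in cm; "yaw": the turn about the tool's z in units of 5 degrees (1.0 is 5 degrees); "gripper": the gripper's target within -1 to 1 (fully open at 1, half-way at 0, shut at -1). A call has 1 to 12 rows; each row shifts and turns the commanded pose from where the row before left it, along the tool's axes as they then stand; what a row does not reach is not made up. A row lasts 1/12 s, in which the tool goes at most 41.7 mm and 7.16 degrees, less where a joint would pass 70% of its speed; a pose out of reach is approached as far as the arm can. A call is refused whole if a number of a shift passes 4.17 or a number of a turn 1, either way. A call with a gripper value outside its range is refused whole. The fingers move at their own pace and stop on an object; FORCE is the grip in N (left out, the last holds). Time passes only in rows, so rows that do not move let the fingers close. It gives the time, the measured TCP pose, the force and the opening at its end, in the units of the state.
- telemetry.state(): the state, without advancing time (a new reading comes with each control period).
- cams.grab_frame(name): name is "scene" or "top" or "wrist"; returns a dict with "pixels" (420x560x3 uint8, red, green, blue), "mtx" (3x3 intrinsics, pixels), "rvec" (rotation vector, rad) and "tvec" (3), from world to camera coordinates, as OpenCV has them. Camera axes: x right, y down, z forward; pixel columns grow to the right and rows downward; lengths in mm; the calibration is good to about 2 mm. The wrist camera is an equidistant fisheye: a pixel r from the principal point sees the ray r / f radians off the axis. A picture is of the moment at which its call begins. There is no depth.
- env.job_done(): hands the job in, once; it reports no verdict.
The state is a dict: "time_s": time; "qpos": joint angles; "qvel": joint speeds; "effort": joint torques, N m; "ee_pos": TCP position; "ee_rot": TCP orientation; "force": force on the tool from outside, world axes, zero at the start; "torque": the same for the moment, N m; "gripper_width": finger opening in mm.
Only numpy, scipy, OpenCV 4.12 (cv2) and the standard library are available. Lean on these libraries where they do the work, as an engineer would, in place of code of your own. Each camera call takes 0.05 s, during which the arm holds its last target. There are 200 camera calls.

### The job

Carry the tray with all its white soaps over to the yellow soap box and tip it so that they slide off into the box, then set the empty tray back flat in the middle of its cork mat. Stack all the shampoo discs lying about in one neat flat pile centred on the ring drawn on the tray, shut the soap box's lid fully, and leave the other toiletries where they are.

Things in the scene. Friction and masses are not known exactly. Their poses are not given: they have to be found in the camera images.
- mat: flat cork mat 240 x 160 x 4 mm fixed to the ledge (its long side along its x); origin under its centre; the tray starts on it
- tray: loose bamboo tray 200 (x) x 120 (y) mm, about 0.17 kg; origin: underside centre, z up. The deck is 6 mm thick, glazed and slippery (the soaps slide off once it is tipped about 15 to 25 degrees); side walls 5 mm thick rise to 20 mm at y = +-57 mm; the -x end is open (no wall: the pouring lip); at the +x end is a 6 mm thick wall rising to 18 mm, and just before it stands the handle plate. At the start the soaps lie between x = -97 and +46 mm
- tray_grip (a point): upper part of the tray's handle, a flat upright plate 12 mm thick (tray x), 70 mm wide (tray y), its top edge 62 mm above the tray's underside; this point is at tray (90, 0, 46) mm; axes as the tray's
- tray_lip (a point): middle of the tray's open pouring edge, on the deck, at tray (-100, 0, 6) mm
- tray_mark (a point): centre of the dark ring (68 mm across) drawn on the deck, at tray (-20, 0, 6) mm, where the stack belongs; axes as the tray's
- soapbox_in (a point): centre of the inner floor of the yellow soap box, 5 mm above the ledge. The box is fixed, 140 (its x) x 180 (its y) x 95 mm high outside, walls 5 mm, open at the top; its lid is hinged along its +x rim, which is the side nearer the robot
- lid (a joint): angle of the soap box's lid: 0 shut, 1.75 fully open (leaning 10 degrees back from the box); past upright (below about 1.5) it falls shut under its own weight
- lid_hinge (a point): middle of the lid's hinge line, on the box's +x rim, 95.5 mm above the ledge
- lid_edge (a point): middle of the lid's free edge; the lid is a plain plate 140 mm from hinge to edge, 180 mm wide, 8 mm thick, 0.08 kg, no handle
- soap1_mid (a point): centre of a white guest soap, a rounded block 60 (x) x 36 (y) x 22 (z) mm, about 50 g, on the tray at the start; None if absent
- soap2_mid (a point): centre of a white guest soap, a rounded block 60 (x) x 36 (y) x 22 (z) mm, about 50 g, on the tray at the start; None if absent
- soap3_mid (a point): centre of a white guest soap, a rounded block 60 (x) x 36 (y) x 22 (z) mm, about 50 g, on the tray at the start; None if absent
- soap4_mid (a point): centre of a white guest soap, a rounded block 60 (x) x 36 (y) x 22 (z) mm, about 50 g, on the tray at the start; None if absent
- disc1_center (a point): centre of a round flat solid-shampoo disc, 62 mm across, 20 mm thick, about 65 g, flat on the ledge at the start; None if absent
- disc2_center (a point): centre of a round flat solid-shampoo disc, 62 mm across, 20 mm thick, about 65 g, flat on the ledge at the start; None if absent
- disc3_center (a point): centre of a round flat solid-shampoo disc, 62 mm across, 20 mm thick, about 65 g, flat on the ledge at the start; None if absent
- disc4_center (a point): centre of a round flat solid-shampoo disc, 62 mm across, 20 mm thick, about 65 g, flat on the ledge at the start; None if absent
- nail_file: steel nail file, 170 mm long; a bystander, not to be disturbed; origin on its underside near its middle
- lotion_tube: closed lotion tube lying down, 170 mm long; a bystander, not to be disturbed; origin on its underside near its middle
- toothbrush: bamboo toothbrush lying down, 180 mm long; a bystander, not to be disturbed; origin on its underside near its middle
- tumbler: white cup, 72 mm across, 90 mm high; a bystander, not to be disturbed; origin on its underside near its middle
- comb: black comb, 150 mm long; a bystander, not to be disturbed; origin on its underside near its middle
Things that resemble listed ones, but are neither listed nor needed, are in the scene too. Leave any blue or red look-alike of the part that bears disc1_center alone.

How it is judged:
By the outcome, as a careful person would: the job done as asked, in the order asked, and still so for the second after the job is handed in, with the robot touching nothing.
Of soap1, soap2, soap3, soap4 only 2 to 4 are there at a start; the rules pass over those that are not, and their reading is None.
Of disc1, disc2, disc3, disc4 only 2 to 4 are there at a start; the rules pass over those that are not, and their reading is None.
At some moment in a run one of disc1, disc2, disc3, disc4 may be knocked a few centimetres aside while the robot is not near it.
It also fails if it takes over 210 s, if anything falls off the work surface, if the arm or the gripper's body presses on something with over 40 N, if the wrist force passes 120 N, or if a joint passes its speed limit or range.

## Working session

There is one attempt and no reset: what is moved stays moved. The work goes in short steps, Python scripts to look and compute and a shell command to move; the robot and the scene stay as the last step left them, time stands still between calls to the robot, and variables do not carry over. Pictures are saved under pics/ and viewed, about 12 in all and at most 16, crops included, and the job is handed in when it is done.

```bash
ls; mkdir -p pics; cat > h.py <<'E'
import numpy as np, cv2
from workcell import telemetry, cams, env
from scipy.spatial.transform import Rotation as R
def grab(n,path=None):
    f=cams.grab_frame(n)
    if path: cv2.imwrite(path,cv2.cvtColor(f['pixels'],cv2.COLOR_RGB2BGR))
    return f
def pix2w(f,u,v,z,fish=False):
    K=np.array(f['mtx']);Rm=cv2.Rodrigues(np.array(f['rvec'],float))[0];t=np.array(f['tvec'],float).ravel()
    a=np.array([(u-K[0,2])/K[0,0],(v-K[1,2])/K[1,1]])
    if fish:
        r=np.hypot(*a); d=np.array([*(a/r*np.sin(r)),np.cos(r)]) if r>0 else np.array([0,0,1.])
    else: d=np.array([*a,1.])
    c=-Rm.T@t; d=Rm.T@d
    return c+d*(z-c[2])/d[2]
def w2pix(f,p):
    K=np.array(f['mtx']);return cv2.projectPoints(np.array(p,float).reshape(-1,1,3),np.array(f['rvec'],float),np.array(f['tvec'],float),K,None)[0].reshape(-1,2)
def st():
    s=telemetry.state();print(s['time_s'],np.round(s['ee_pos'],1),np.round(s['ee_rot'],1),np.round(s['force'],1),round(s['gripper_width'],1),np.round(s['qpos'],1));return s
def tool(dx,dy,dz):
    s=telemetry.state();return R.from_euler('xyz',s['ee_rot'],degrees=True).inv().apply([dx,dy,dz])
E
python3 - <<'E'
from h import *
st()
for n in ('top','scene'):
    f=grab(n); im=cv2.cvtColor(f['pixels'],cv2.COLOR_RGB2BGR)
    cv2.imwrite(f'pics/{n}0.png',cv2.resize(im,(800,600),interpolation=cv2.INTER_CUBIC))
    Rm=cv2.Rodrigues(np.array(f['rvec'],float))[0];print(n,-Rm.T@np.array(f['tvec']).ravel(),Rm[2],np.array(f['mtx']).tolist())
E
```

```text
pics
0.0 [171.3 548.4 235.1] [-179.9   -0.   162.7] [-0.6  0.2 -0.8] 90.9 [71.5 18.4 89.7 -0.  72.  -1.1]
top [ 341.11554363   21.40462323 1623.8175158 ] [ 0.13018289 -0.01741748 -0.991337  ] [[477.4553130583006, 0.0, 277.43318802589715], [0.0, 477.4553130583006, 211.62887675236743], [0.0, 0.0, 1.0]]
scene [1148.36330983 -449.72463869  997.60881627] [-0.52882315  0.36913107 -0.76425672] [[412.715120984655, 0.0, 277.53827207881096], [0.0, 412.715120984655, 207.86640485208937], [0.0, 0.0, 1.0]]
```

View pics/top0.png

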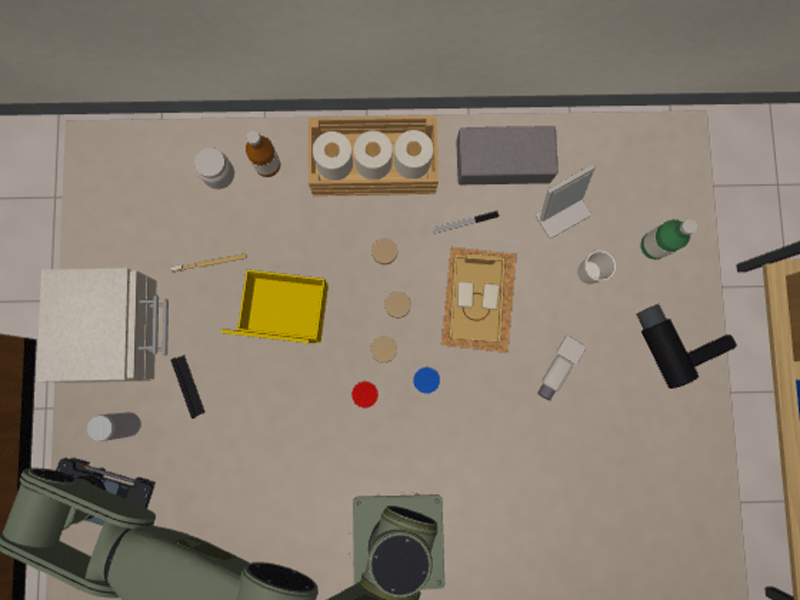

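View pics/scene0.png

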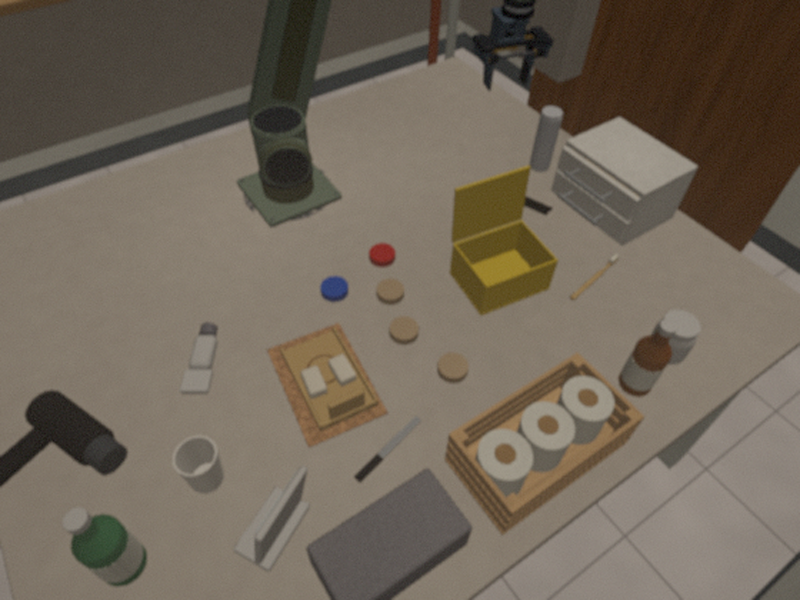

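The top view shows 2 soaps on the tray around (478,296), 3 tan discs at (384,251), (397,304) and (383,349), the box at (284,306), and the red and blue decoys below. The scene view agrees and shows the lid open and upright on the robot side. Next I'll zoom in to measure.

```bash
python3 - <<'E'
from h import *
f=grab('top'); im=cv2.cvtColor(f['pixels'],cv2.COLOR_RGB2BGR)
# crop cols 150..370, rows 155..285 
c=cv2.resize(im[160:280,150:370],None,fx=3.6,fy=3.6,interpolation=cv2.INTER_CUBIC);cv2.imwrite('pics/c1.png',c)
s=800/560
for n,u,v,z in [('mat1',453,248,4),('mat2',516,252,4),('mat3',508,352,4),('mat4',442,346,4),('d1',384,251,20),('d2',397,304,20),('d3',383,349,20),('box far L',246,271,95),('box far R',326,278,95),('boxR near',317,341,95),('tumbler',600,265,90),('handle',480,260,62)]:
    print(n,pix2w(f,u/s,v/s,z).round(0))
# tan discs segmentation
hsv=cv2.cvtColor(im,cv2.COLOR_BGR2HSV)
print(im[int(304/s),int(397/s)],im[int(325/s),int(397/s)],hsv[int(304/s),int(397/s)],hsv[int(325/s),int(397/s)])
E
```

```text
mat1 [ 684. -147.    4.]
mat2 [ 671. -300.    4.]
mat3 [ 429. -270.    4.]
mat4 [ 447. -113.    4.]
d1 [676.  20.  20.]
d2 [548.  -8.  20.]
d3 [442.  27.  20.]
box far L [621. 334.  95.]
box far R [601. 153.  95.]
boxR near [458. 174.  95.]
tumbler [ 619. -475.   90.]
handle [ 642. -204.   62.]
[101 132 157] [130 144 157] [ 17  91 157] [ 16  44 157]
```

View pics/c1.png

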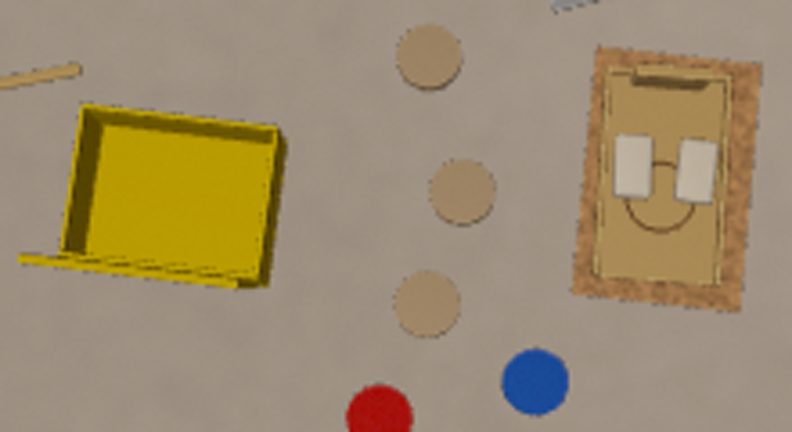

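```bash
python3 - <<'E'
from h import *
f=grab('top')
P=lambda c,r,z:pix2w(f,150+(c-.5)/3.6,160+(r-.5)/3.6,z)
m=[P(*q,4) for q in [(600,47),(762,63),(740,311),(572,294)]]
print(np.round(m,0).tolist(),'ctr',np.mean(m,0).round(1))
for a,b in [(3,0),(2,1)]: d=m[b]-m[a];print(np.degrees(np.arctan2(d[1],d[0])),np.linalg.norm(d))
for a,b in [(1,0),(2,3)]: d=m[b]-m[a];print(np.degrees(np.arctan2(d[1],d[0]))-90,np.linalg.norm(d))
b=[P(82,104,95),P(280,127,95),P(267,287,95)];print('box',np.round(b,0).tolist(),'ctr',(b[0]+b[2])/2)
d=b[0]-b[1];print(np.degrees(np.arctan2(d[1],d[0]))-90,np.linalg.norm(d));d=b[1]-b[2];print(np.degrees(np.arctan2(d[1],d[0])),np.linalg.norm(d))
h=[P(633,67,62),P(709,76,62)];print('handle',np.round(h,0).tolist())
t=[P(609,68,20),P(731,75,20),P(718,283,20),P(597,276,20)];print('tray wall tops',np.round(t,0).tolist(),np.mean(t,0))
d=t[0]-t[3];print(np.degrees(np.arctan2(d[1],d[0])),np.linalg.norm(d))
d=t[1]-t[2];print(np.degrees(np.arctan2(d[1],d[0])),np.linalg.norm(d))
for q in [(429,57),(462,192),(427,304)]: print('disc',P(*q,20).round(0))
print('soaps',P(633,166,28),P(696,171,28))
w=grab('wrist','pics/w0.png'); print(w['rvec'],w['tvec'],w['mtx'])
im=f['pixels'];hsv=cv2.cvtColor(im,cv2.COLOR_RGB2HSV)
g=((hsv[...,1]>80)&(hsv[...,0]>10)&(hsv[...,0]<25)).astype(np.uint8)
n,l,s,c=cv2.connectedComponentsWithStats(g)
for i in range(1,n):
    if 150<s[i,4]<500 and 200<c[i,0]<320: print(s[i],c[i],pix2w(f,*c[i],19).round(1))
E
```

```text
[[686.0, -146.0, 4.0], [667.0, -301.0, 4.0], [430.0, -269.0, 4.0], [449.0, -111.0, 4.0]] ctr [ 558.  -206.7    4. ]
-8.286458903733681 239.50896715411508
-7.629671053699329 239.87959028838185
-6.902523126438211 156.65403308651727
-7.053916207466088 159.39492284378062
box [[624.0, 332.0, 95.0], [599.0, 155.0, 95.0], [455.0, 168.0, 95.0]] ctr [539.59398273 249.91167553  95.        ]
-7.9057405282555635 179.41236696915064
-5.133770233729744 144.45022882783334
handle [[654.0, -170.0, 62.0], [644.0, -240.0, 62.0]]
tray wall tops [[662.0, -152.0, 20.0], [653.0, -268.0, 20.0], [455.0, -247.0, 20.0], [464.0, -134.0, 20.0]] [ 558.74704155 -200.05417993   20.        ]
-5.228869254154873 198.64499045456677
-6.033490436901205 198.85229099407516
disc [676.  19.  20.]
disc [546.  -9.  20.]
disc [442.  26.  20.]
soaps [ 566.48901294 -170.27320545   28.        ] [ 560.49243941 -229.37231953   28.        ]
[-2.34796767 -1.72699182 -0.23400368] [-573.62988527  -30.5198871   390.17668963] [[325.1922621    0.         284.91656981]
 [  0.         325.1922621  214.57032539]
 [  0.           0.           1.        ]]
[260 167  18  18 248] [268.76612903 175.62096774] [676.8  20.   19. ]
[215 195  15  46 170] [224.51764706 220.48235294] [525.5 172.6  19. ]
[270 205  17  18 248] [278.02822581 213.05645161] [546.9  -8.7  19. ]
[260 236  18  18 251] [268.21513944 244.23904382] [442.1  26.7  19. ]
```

```bash
python3 -m inch '[{"z":-2.5,"yaw":-1},{"z":-2.5,"yaw":-1},{"x":-2,"y":-2.4},{"x":-2.2,"y":-2.7},{"x":-2.2,"y":-2.7},{"x":-2.2,"y":-2.7},{"x":-2.2,"y":-2.7},{"x":-2.2,"y":-2.7},{"x":-2.2,"y":-2.7},{"x":-2.2,"y":-2.7},{"x":-2.2,"y":-2.7},{"x":-2.2,"y":-2.7}]' 20
python3 -m inch '[{"x":-2.2,"y":-2.7},{"x":-2.2,"y":-2.7},{"x":-2.2,"y":-2.7},{"x":-2.2,"y":-2.7},{"x":-2.2,"y":-2.7},{"x":-2.2,"y":-2.7},{"x":-2.2,"y":-2.7},{"x":-2.2,"y":-2.7},{"x":-2.2,"y":-2.7},{"x":-2.2,"y":-2.7},{"x":-2.2,"y":-2.7},{}]'
python3 -m inch '[{"x":-2.2,"y":-2.7},{"x":-2.2,"y":-2.7},{"x":-2.0,"y":-2.4},{"x":-1.6,"y":-2},{"z":3},{"z":3},{},{}]'
python3 - <<'E'
from h import *
st()
f=grab('wrist'); cv2.imwrite('pics/w1.png',cv2.resize(cv2.cvtColor(f['pixels'],cv2.COLOR_RGB2BGR),(800,600),interpolation=cv2.INTER_CUBIC))
np.savez('w1.npz',**{k:np.array(f[k]) for k in('mtx','rvec','tvec')})
E
```

```text
0.25 [171.4 548.6 235.6] [-180.    -0.   162.7] [ 0.9 -0.3 -0.7] 91.3 [71.5 18.3 89.7  0.  72.  -1.1]invalid input
invalid input
invalid input
```

View pics/w1.png

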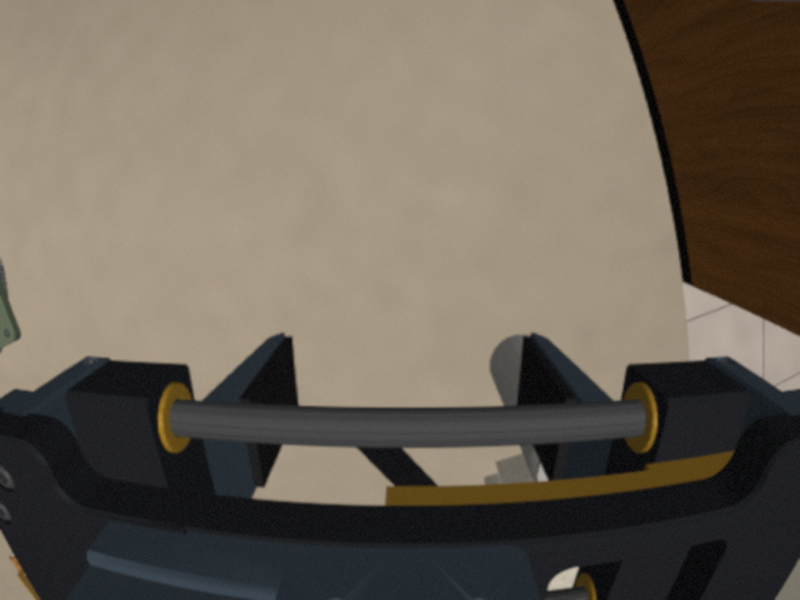

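The wrist camera looks past the fingers, the visible ledge is bare, and the moves were refused. The rows may need every key.

```bash
python3 -m inch '[{"x":0,"y":0,"z":-2.5,"yaw":0,"gripper":1}]' 20; python3 -m inch '[{"x":0,"y":0,"z":0,"yaw":-1,"gripper":1}]';python3 -m inch '[{"x":0,"y":0,"z":0,"yaw":-1}]'
```

```text
time_s: 0.38
ee_pos: [170.6, 546.3, 256.4]
ee_rot: [-179.4, -0.0, 162.7]
force: [0.4, -0.5, -0.3]
gripper_width: 91.3
time_s: 0.47
ee_pos: [171.9, 550.4, 264.3]
ee_rot: [179.7, 0.0, 167.7]
force: [0.9, 1.1, 0.9]
gripper_width: 91.3invalid input
```

```bash
python3 -m inch '[{"x":0,"y":0,"z":-2.5,"yaw":-1,"gripper":1},{"x":-2,"y":-2.4,"z":0,"yaw":0,"gripper":1},{"x":-2.2,"y":-2.7,"z":0,"yaw":0,"gripper":1},{"x":-2.2,"y":-2.7,"z":0,"yaw":0,"gripper":1},{"x":-2.2,"y":-2.7,"z":0,"yaw":0,"gripper":1},{"x":-2.2,"y":-2.7,"z":0,"yaw":0,"gripper":1},{"x":-2.2,"y":-2.7,"z":0,"yaw":0,"gripper":1},{"x":-2.2,"y":-2.7,"z":0,"yaw":0,"gripper":1},{"x":-2.2,"y":-2.7,"z":0,"yaw":0,"gripper":1},{"x":-2.2,"y":-2.7,"z":0,"yaw":0,"gripper":1},{"x":-2.2,"y":-2.7,"z":0,"yaw":0,"gripper":1},{"x":-2.2,"y":-2.7,"z":0,"yaw":0,"gripper":1}]'
python3 -m inch '[{"x":-2.2,"y":-2.7,"z":0,"yaw":0,"gripper":1},{"x":-2.2,"y":-2.7,"z":0,"yaw":0,"gripper":1},{"x":-2.2,"y":-2.7,"z":0,"yaw":0,"gripper":1},{"x":-2.2,"y":-2.7,"z":0,"yaw":0,"gripper":1},{"x":-2.2,"y":-2.7,"z":0,"yaw":0,"gripper":1},{"x":-2.2,"y":-2.7,"z":0,"yaw":0,"gripper":1},{"x":-2.2,"y":-2.7,"z":0,"yaw":0,"gripper":1},{"x":-2.2,"y":-2.7,"z":0,"yaw":0,"gripper":1},{"x":-2.2,"y":-2.7,"z":0,"yaw":0,"gripper":1},{"x":-2.2,"y":-2.7,"z":0,"yaw":0,"gripper":1},{"x":-2,"y":-2.4,"z":0,"yaw":0,"gripper":1},{"x":0,"y":0,"z":0,"yaw":0,"gripper":1}]'
python3 - <<'E'
from h import *
s=st();print(tool(643-s['ee_pos'][0],-204-s['ee_pos'][1],0))
E
```

```text
time_s: 1.47
ee_pos: [372.4, 225.0, 286.1]
ee_rot: [180.0, 0.0, 172.7]
force: [0.4, 0.3, -0.4]
gripper_width: 91.3
time_s: 2.47
ee_pos: [574.8, -100.4, 284.9]
ee_rot: [-179.9, 0.1, 172.4]
force: [-0.4, -0.2, -0.4]
gripper_width: 90.8
2.4667 [ 574.8 -100.4  284.9] [-1.799e+02  1.000e-01  1.724e+02] [-0.4 -0.2 -0.4] 90.8 [-11.   17.6  83.6  -0.1  78.7 -93.4]
[-81.28372762 -93.73592663   0.32928446]
```

```bash
python3 -m inch '[{"x":-2,"y":-2.3,"z":0,"yaw":0,"gripper":1},{"x":-2,"y":-2.3,"z":1,"yaw":0,"gripper":1},{"x":-2,"y":-2.3,"z":2,"yaw":0,"gripper":1},{"x":-2,"y":-2.4,"z":2,"yaw":0,"gripper":1},{"x":0,"y":0,"z":2,"yaw":0,"gripper":1},{"x":0,"y":0,"z":1,"yaw":0,"gripper":1},{"x":0,"y":0,"z":0,"yaw":0,"gripper":1}]'
python3 - <<'E'
from h import *
st()
f=grab('wrist'); cv2.imwrite('pics/w2.png',cv2.resize(cv2.cvtColor(f['pixels'],cv2.COLOR_RGB2BGR),(800,600),interpolation=cv2.INTER_CUBIC))
np.savez('w2.npz',**{k:np.array(f[k]) for k in('mtx','rvec','tvec')})
E
```

```text
time_s: 3.05
ee_pos: [638.0, -197.2, 202.7]
ee_rot: [179.9, -0.4, 172.6]
force: [-0.0, -0.3, -0.6]
gripper_width: 91.1
3.05 [ 638.  -197.2  202.7] [179.9  -0.4 172.6] [-0.  -0.3 -0.6] 91.1 [ -18.2   28.1   78.9    0.    73.4 -100.8]
```

View pics/w2.png

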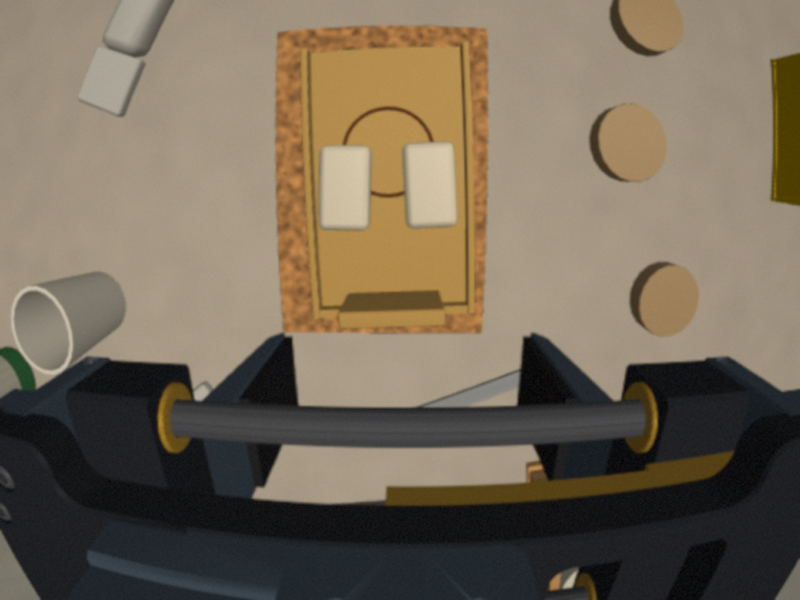

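The wrist view shows the handle top edge between (338,326)/(446,324) and (341,309)/(444,308). The soaps are at (345,188) and (430,186), with the ring and mat clear.

```bash
python3 - <<'E'
from h import *
f=dict(np.load('w2.npz'));k=.7
P=lambda u,v,z:pix2w(f,u*k,v*k,z,True)
def seg(n,a,b,z):
    A,B=P(*a,z),P(*b,z);d=A-B;print(n,A.round(1),B.round(1),'mid',((A+B)/2).round(1),'len',np.linalg.norm(d).round(1),'ang',np.degrees(np.arctan2(d[1],d[0])).round(1))
seg('hback',(447,324.5),(338,326.5),66)
seg('hfront',(444,307.5),(341,309),66)
seg('lip',(468,43),(302,51),24)
seg('lipdeck',(462,46),(308,53),10)
seg('wallR',(475,305),(469,41),24); seg('wallL',(313,308),(302,51),24)
seg('matL',(284,332),(277,32),4);seg('matR',(482,332),(488,27),4)
seg('matnear',(482,332),(284,332),4);seg('matfar',(488,27),(277,32),4)
for d in [(654,24),(634,143),(668,299)]: print(P(*d,20))
E
```

```text
hback [ 656.2 -174.3   66. ] [ 648.5 -244.5   66. ] mid [ 652.3 -209.4   66. ] len 70.6 ang 83.8
hfront [ 644.6 -175.    66. ] [ 637.1 -240.6   66. ] mid [ 640.9 -207.8   66. ] len 66.0 ang 83.5
lip [ 467.  -132.5   24. ] [ 456.1 -249.6   24. ] mid [ 461.6 -191.1   24. ] len 117.7 ang 84.7
lipdeck [ 464.9 -134.9   10. ] [ 454.  -247.9   10. ] mid [ 459.5 -191.4   10. ] len 113.6 ang 84.5
wallR [ 657.5 -149.9   24. ] [ 465.5 -131.6   24. ] mid [ 561.5 -140.7   24. ] len 192.8 ang -5.5
wallL [ 644.4 -268.9   24. ] [ 456.1 -249.6   24. ] mid [ 550.2 -259.3   24. ] len 189.2 ang -5.8
matL [ 665.9 -301.4    4. ] [ 429.1 -271.1    4. ] mid [ 547.5 -286.3    4. ] len 238.8 ang -7.3
matR [ 686.  -143.9    4. ] [ 448.8 -111.8    4. ] mid [ 567.4 -127.8    4. ] len 239.4 ang -7.7
matnear [ 686.  -143.9    4. ] [ 665.9 -301.4    4. ] mid [ 676.  -222.6    4. ] len 158.8 ang 82.7
matfar [ 448.8 -111.8    4. ] [ 429.1 -271.1    4. ] mid [ 438.9 -191.5    4. ] len 160.5 ang 83.0
[448.82833604  23.48085552  20.        ]
[547.40037084 -11.64323272  20.        ]
[674.5601011   14.79686398  20.        ]
```

```bash
python3 -m inch '[{"x":-0.98,"y":-1.05,"z":0,"yaw":-0.35,"gripper":0.85},{"x":0,"y":0,"z":3,"yaw":0,"gripper":0.85},{"x":0,"y":0,"z":3,"yaw":0,"gripper":0.85},{"x":0,"y":0,"z":3,"yaw":0,"gripper":0.85},{"x":0,"y":0,"z":2,"yaw":0,"gripper":0.85},{"x":0,"y":0,"z":1,"yaw":0,"gripper":0.85},{"x":0,"y":0,"z":0,"yaw":0,"gripper":0.85}]' 20
python3 - <<'E'
from h import *
s=st();print(tool(646.7-s['ee_pos'][0],-208.6-s['ee_pos'][1],51-s['ee_pos'][2]))
E
```

```text
time_s: 3.68
ee_pos: [647.4, -208.7, 85.2]
ee_rot: [180.0, -0.1, 174.5]
force: [0.1, -0.2, 0.3]
gripper_width: 84.4
3.6833 [ 647.4 -208.7   85.2] [ 1.800e+02 -1.000e-01  1.745e+02] [ 0.1 -0.2  0.3] 84.4 [ -18.8   34.2   85.9    0.    60.  -103.3]
[ 6.38852265e-01 -1.70796245e-02  3.41896190e+01]
```

```bash
python3 -m inch '[{"x":0,"y":0,"z":1.7,"yaw":0,"gripper":0.85},{"x":0,"y":0,"z":1.7,"yaw":0,"gripper":0.85},{"x":0,"y":0,"z":0,"yaw":0,"gripper":0.4},{"x":0,"y":0,"z":0,"yaw":0,"gripper":0.2},{"x":0,"y":0,"z":0,"yaw":0,"gripper":0},{"x":0,"y":0,"z":0,"yaw":0,"gripper":0},{"x":0,"y":0,"z":0,"yaw":0,"gripper":-1},{"x":0,"y":0,"z":0,"yaw":0,"gripper":-1}]' 20
python3 -m inch '[{"x":0,"y":0,"z":0,"yaw":0,"gripper":-1},{"x":0,"y":0,"z":0,"yaw":0,"gripper":-1},{"x":0,"y":0,"z":0,"yaw":0,"gripper":-1},{"x":0,"y":0,"z":-0.3,"yaw":0,"gripper":-1},{"x":0,"y":0,"z":-0.3,"yaw":0,"gripper":-1},{"x":0,"y":0,"z":-0.4,"yaw":0,"gripper":-1},{"x":0,"y":0,"z":0,"yaw":0,"gripper":-1},{"x":0,"y":0,"z":0,"yaw":0,"gripper":-1}]' 60
python3 - <<'E'
from h import *
s=st()
f=grab('scene');im=cv2.cvtColor(f['pixels'],cv2.COLOR_RGB2BGR)
u,v=w2pix(f,[560,-200,20])[0].astype(int);print(u,v,s['torque'])
a=im[max(v-70,0):v+70,max(u-90,0):u+90]
f=grab('wrist'); b=cv2.cvtColor(f['pixels'],cv2.COLOR_RGB2BGR)[0:300,150:400]
cv2.imwrite('pics/p5.png',np.hstack([cv2.resize(a,(450,350)),cv2.resize(b,(292,350))]))
E
```

```text
time_s: 4.35
ee_pos: [649.4, -210.0, 54.2]
ee_rot: [-180.0, 0.2, 174.4]
force: [-0.6, 0.8, 6.1]
gripper_width: 70.1
time_s: 5.02
ee_pos: [648.1, -209.9, 61.9]
ee_rot: [180.0, 0.0, 174.4]
force: [-0.5, 0.9, -2.7]
gripper_width: 69.8
5.0167 [ 648.1 -209.9   61.9] [180.    0.  174.4] [-0.5  0.9 -2.7] 69.8 [ -18.9   35.5   87.2    0.    57.3 -103.3]
228 261 [ 0.03209848 -0.13875739  0.03196739]
```

View pics/p5.png

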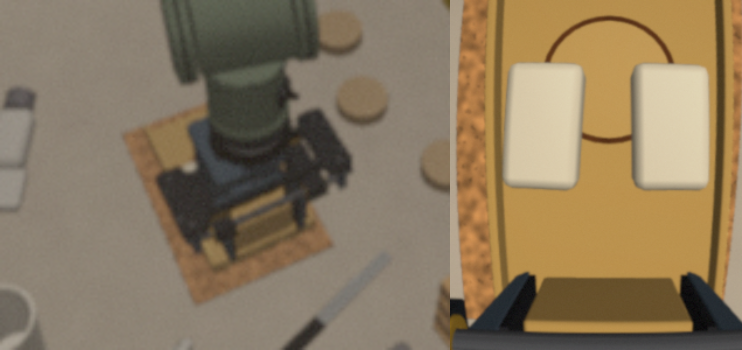

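Picture: the fingers hold the handle plate by its edges and the soaps are still in place. The scale reads 2.7 N, which is the whole load. I'll lift and check the tray's tilt.

```bash
python3 -m inch '[{"x":0,"y":0,"z":-0.5,"yaw":0,"gripper":-1},{"x":0,"y":0,"z":-1,"yaw":0,"gripper":-1},{"x":0,"y":0,"z":-1,"yaw":0,"gripper":-1},{"x":0,"y":0,"z":-1.5,"yaw":0,"gripper":-1},{"x":0,"y":0,"z":-1,"yaw":0,"gripper":-1},{"x":0,"y":0,"z":-0.5,"yaw":0,"gripper":-1},{"x":0,"y":0,"z":0,"yaw":0,"gripper":-1},{"x":0,"y":0,"z":0,"yaw":0,"gripper":-1}]' 60
python3 - <<'E'
from h import *
s=st();print(s['torque'])
f=grab('wrist'); cv2.imwrite('pics/p6.png',cv2.resize(cv2.cvtColor(f['pixels'],cv2.COLOR_RGB2BGR),(800,600),interpolation=cv2.INTER_CUBIC))
E
```

```text
time_s: 5.78
ee_pos: [648.1, -209.8, 117.3]
ee_rot: [-180.0, 0.0, 174.4]
force: [-0.1, -1.0, -2.5]
gripper_width: 69.4
5.7833 [ 648.1 -209.8  117.3] [-180.     0.   174.4] [-0.1 -1.  -2.5] 69.4 [ -18.9   32.6   83.8    0.    63.6 -103.3]
[-0.07539349 -0.1789216   0.06085178]
```

View pics/p6.png

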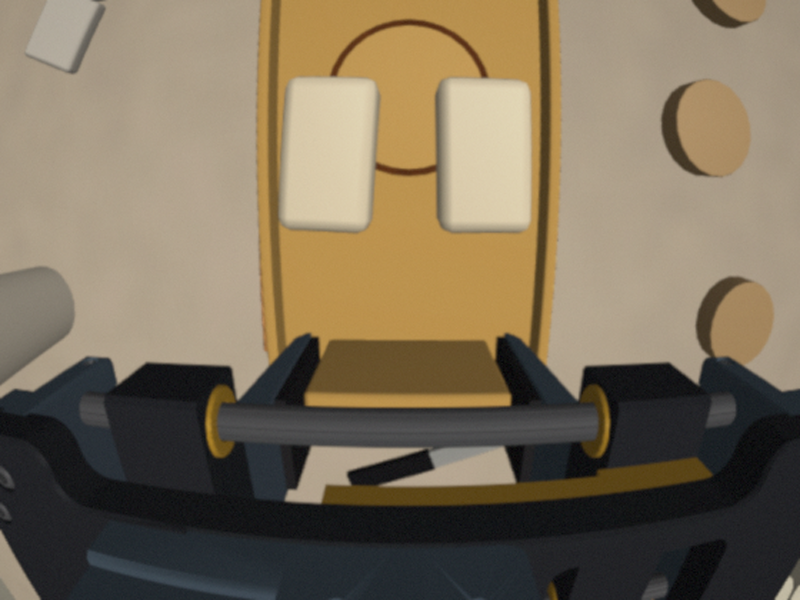

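The tray hangs clear with the soaps unmoved, and the ring spans rows 20 to 173 at column 408. I'll compute the tilt.

```bash
cat >> h.py <<'E'
from scipy.optimize import least_squares
def fishproj(f,p):
    K=np.array(f['mtx']);Rm=cv2.Rodrigues(np.array(f['rvec'],float))[0];c=Rm@p+np.array(f['tvec'],float).ravel()
    th=np.arctan2(np.hypot(c[0],c[1]),c[2]);n=c[:2]/np.hypot(c[0],c[1])
    return np.array([K[0,0]*th*n[0]+K[0,2],K[1,1]*th*n[1]+K[1,2]])
def tilt(f,s,pts,yaw):  # pts: [(tray xyz),(u,v in 560 image)] ; grip pivot; returns deg (lip down +), grip offset x,z
    def world(q,t):
        d=np.array(t[0])-[90,0,45]; r=R.from_euler('zy',[0,0])
        return np.array(s['ee_pos'])-[0,0,3]+R.from_euler('z',yaw,degrees=True).apply(R.from_euler('y',-q[0],degrees=True).apply(d)+[q[1],0,0])
    fn=lambda q:np.concatenate([fishproj(f,world(q,t))-t[1] for t in pts]+[[q[1]*.3]])
    r=least_squares(fn,[0,0]);return r.x,r.cost
E
python3 - <<'E'
from h import *
s=st();f=grab('wrist');k=.7
print(tilt(f,s,[((-54,0,6),(409*k,20*k)),((14,0,6),(408*k,173*k))],-5.6))
E
```

```text
5.8333 [ 647.8 -209.7  116.6] [180.   -0.  174.4] [-0.2  1.  -4.1] 69.5 [ -18.9   32.6   83.9    0.    63.6 -103.3]
(array([ 2.33498714, -3.88077492]), np.float64(1.4251554880805266))
```

```bash
python3 -m inch '[{"x":0,"y":0,"z":-0.6,"yaw":0,"gripper":-1},{"x":0,"y":0,"z":-1.2,"yaw":0.3,"gripper":-1},{"x":0,"y":0,"z":-1.5,"yaw":0.5,"gripper":-1},{"x":0,"y":0,"z":-1.5,"yaw":0.7,"gripper":-1},{"x":0,"y":0,"z":-1.5,"yaw":0.9,"gripper":-1},{"x":0,"y":0,"z":-1.5,"yaw":0.9,"gripper":-1},{"x":0,"y":0,"z":-1.2,"yaw":0.9,"gripper":-1},{"x":0,"y":0,"z":-0.6,"yaw":0.9,"gripper":-1},{"x":0,"y":0,"z":0,"yaw":0.9,"gripper":-1},{"x":0,"y":0,"z":0,"yaw":0.9,"gripper":-1},{"x":0,"y":0,"z":0,"yaw":0.9,"gripper":-1},{"x":0,"y":0,"z":0,"yaw":0.9,"gripper":-1}]' 60
python3 -m inch '[{"x":0,"y":0,"z":0,"yaw":0.9,"gripper":-1},{"x":0,"y":0,"z":0,"yaw":0.9,"gripper":-1},{"x":0,"y":0,"z":0,"yaw":0.9,"gripper":-1},{"x":0,"y":0,"z":0,"yaw":0.9,"gripper":-1},{"x":0,"y":0,"z":0,"yaw":0.9,"gripper":-1},{"x":0,"y":0,"z":0,"yaw":0.9,"gripper":-1},{"x":0,"y":0,"z":0,"yaw":0.9,"gripper":-1},{"x":0,"y":0,"z":0,"yaw":0.9,"gripper":-1},{"x":0,"y":0,"z":0,"yaw":0.8,"gripper":-1},{"x":0,"y":0,"z":0,"yaw":0.6,"gripper":-1},{"x":0,"y":0,"z":0,"yaw":0.3,"gripper":-1},{"x":0,"y":0,"z":0,"yaw":0,"gripper":-1}]' 60
python3 - <<'E'
from h import *
s=st();print(s['torque'],tool(502-s['ee_pos'][0],-86-s['ee_pos'][1],0))
E
```

```text
time_s: 6.88
ee_pos: [647.9, -209.8, 212.6]
ee_rot: [-180.0, -0.0, 130.7]
force: [0.7, 0.3, -3.4]
gripper_width: 69.6
time_s: 7.88
ee_pos: [647.8, -209.9, 212.5]
ee_rot: [-179.9, -0.0, 86.4]
force: [-0.2, -0.5, -2.4]
gripper_width: 69.7
7.8833 [ 647.8 -209.9  212.5] [-179.9   -0.    86.4] [-0.2 -0.5 -2.4] 69.7 [-18.9  28.8  76.3  -0.   75.  -15.3]
[-0.30496691  0.08844831 -0.01021035] [ 114.44822927 -153.28841703    0.2249089 ]
```

```bash
python3 -m inch '[{"x":0,"y":0,"z":0,"yaw":0.4,"gripper":-1},{"x":0,"y":0,"z":0,"yaw":0.4,"gripper":-1}]' 60
python3 -m inch '[{"x":0.25,"y":-0.4,"z":0,"yaw":0,"gripper":-1},{"x":0.5,"y":-0.8,"z":0,"yaw":0,"gripper":-1},{"x":0.75,"y":-1.2,"z":0,"yaw":0,"gripper":-1},{"x":1.05,"y":-1.6,"z":0,"yaw":0,"gripper":-1},{"x":1.3,"y":-2,"z":0,"yaw":0,"gripper":-1},{"x":1.3,"y":-2,"z":0,"yaw":0,"gripper":-1},{"x":1.3,"y":-2,"z":0,"yaw":0,"gripper":-1},{"x":1.3,"y":-2,"z":0,"yaw":0,"gripper":-1},{"x":1.15,"y":-1.8,"z":0,"yaw":0,"gripper":-1},{"x":0.8,"y":-1.2,"z":0,"yaw":0,"gripper":-1},{"x":0.45,"y":-0.7,"z":0,"yaw":0,"gripper":-1},{"x":0.25,"y":-0.4,"z":0,"yaw":0,"gripper":-1}]' 60
python3 - <<'E'
from h import *
s=st();print(s['torque'],tool(515.5-s['ee_pos'][0],13-s['ee_pos'][1],0))
f=grab('wrist'); cv2.imwrite('pics/p7.png',cv2.resize(cv2.cvtColor(f['pixels'],cv2.COLOR_RGB2BGR),(800,600),interpolation=cv2.INTER_CUBIC))
E
```

```text
time_s: 8.05
ee_pos: [647.8, -209.9, 212.6]
ee_rot: [-179.9, 0.0, 82.4]
force: [-1.3, -0.4, -2.2]
gripper_width: 69.3
time_s: 9.05
ee_pos: [500.9, -84.6, 213.3]
ee_rot: [-180.0, -0.0, 82.5]
force: [0.2, 0.3, -2.8]
gripper_width: 69.3
9.05 [500.9 -84.6 213.3] [-180.    -0.    82.5] [ 0.2  0.3 -2.8] 69.3 [-10.9  13.2 100.3   0.   66.5  -3.4]
[-0.26486696  0.04709863 -0.00291083] [9.86333351e+01 1.72101953e+00 9.08643717e-03]
```

View pics/p7.png

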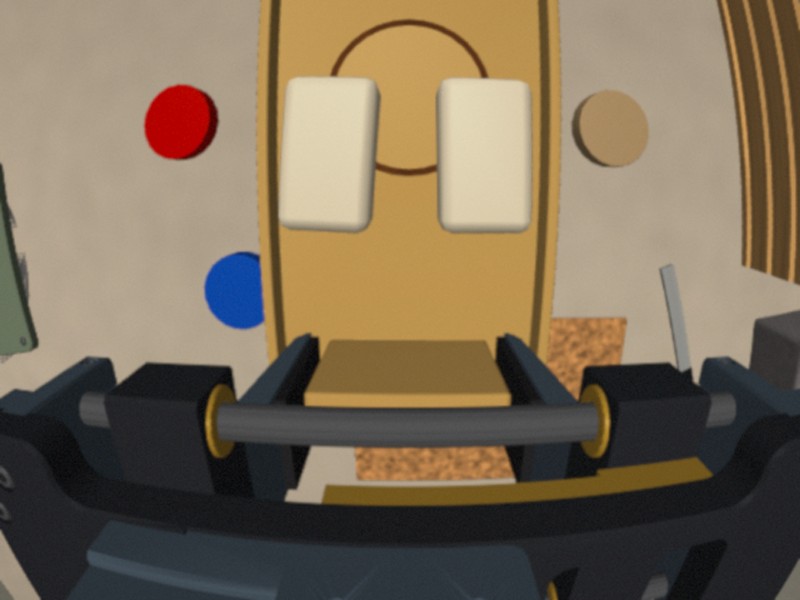

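The view is unchanged: soaps and ring are at the same pixels, so nothing slipped. Next: forward over the box rim and down to just above it.

```bash
python3 -m inch '[{"x":0.4,"y":0,"z":0,"yaw":0,"gripper":-1},{"x":0.8,"y":0,"z":0,"yaw":0,"gripper":-1},{"x":1.2,"y":0,"z":0,"yaw":0,"gripper":-1},{"x":1.6,"y":0,"z":0,"yaw":0,"gripper":-1},{"x":1.6,"y":0.2,"z":0,"yaw":0,"gripper":-1},{"x":1.6,"y":0,"z":0,"yaw":0,"gripper":-1},{"x":1.2,"y":0,"z":0,"yaw":0,"gripper":-1},{"x":0.9,"y":0,"z":0,"yaw":0,"gripper":-1},{"x":0.5,"y":0,"z":0.4,"yaw":0,"gripper":-1},{"x":0,"y":0,"z":0.8,"yaw":0,"gripper":-1},{"x":0,"y":0,"z":1.0,"yaw":0,"gripper":-1},{"x":0,"y":0,"z":1.0,"yaw":0,"gripper":-1}]' 60
python3 -m inch '[{"x":0,"y":0,"z":1.0,"yaw":0,"gripper":-1},{"x":0,"y":0,"z":0.6,"yaw":0,"gripper":-1},{"x":0,"y":0,"z":0.4,"yaw":0,"gripper":-1},{"x":0,"y":0,"z":0.2,"yaw":0,"gripper":-1},{"x":0,"y":0,"z":0,"yaw":0,"gripper":-1}]' 60
python3 - <<'E'
from h import *
s=st();print(s['torque'])
f=grab('scene');im=cv2.cvtColor(f['pixels'],cv2.COLOR_RGB2BGR)
u,v=w2pix(f,[530,150,110])[0].astype(int)
cv2.imwrite('pics/p8.png',cv2.resize(im[v-100:v+100,u-130:u+130],(780,600),interpolation=cv2.INTER_CUBIC))
E
```

```text
time_s: 10.1
ee_pos: [516.9, 10.9, 179.7]
ee_rot: [-180.0, 0.0, 82.4]
force: [-0.0, -0.6, -1.8]
gripper_width: 69.8
time_s: 10.52
ee_pos: [517.1, 11.2, 158.5]
ee_rot: [-180.0, 0.0, 82.4]
force: [0.4, -0.1, -2.9]
gripper_width: 69.5
10.5167 [517.1  11.2 158.5] [-180.     0.    82.4] [ 0.4 -0.1 -2.9] 69.5 [ -0.   16.9 103.8   0.   59.3   7.6]
[-0.29233347  0.13029477 -0.02085711]
```

View pics/p8.png

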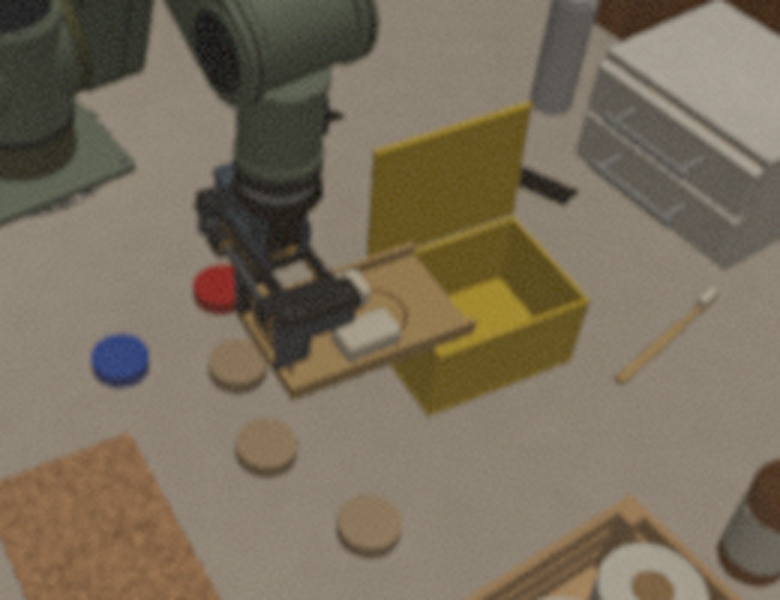

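Good placement: the lip is about 40 mm inside the box and there is no contact with the lid. I'll loosen the grip to 8 N and see whether the tray pivots onto the rim.

```bash
python3 -m inch '[{"x":0,"y":0,"z":0,"yaw":0,"gripper":-1},{"x":0,"y":0,"z":0,"yaw":0,"gripper":-1},{"x":0,"y":0,"z":0,"yaw":0,"gripper":-1},{"x":0,"y":0,"z":0,"yaw":0,"gripper":-1}]' 8
python3 - <<'E'
from h import *
s=st();print(s['torque'])
f=grab('wrist');np.savez('w3.npz',p=f['pixels'],**{k:np.array(f[k]) for k in('mtx','rvec','tvec')})
g=cv2.cvtColor(f['pixels'],cv2.COLOR_RGB2HSV);c=g[:,286]
# dark ring rows along centre column
v=c[:200,2].astype(int);print([i for i in range(1,199) if v[i]<v.mean()-30], v.mean())
E
```

```text
time_s: 10.9
ee_pos: [517.6, 11.5, 159.4]
ee_rot: [179.9, -0.0, 82.4]
force: [0.1, -1.1, -1.7]
gripper_width: 70.0
10.9 [517.6  11.5 159.4] [179.9  -0.   82.4] [ 0.1 -1.1 -1.7] 70.0 [ -0.   16.8 103.8   0.   59.4   7.6]
[-0.11391996 -0.053803   -0.07085739]
[24, 25, 26, 27, 124, 125, 126, 127, 128] 190.705
```

```bash
python3 -m inch '[{"x":0.3,"y":0,"z":-0.6,"yaw":0,"gripper":-1},{"x":0.35,"y":0,"z":-0.7,"yaw":0,"gripper":-1},{"x":0.35,"y":0,"z":-0.7,"yaw":0,"gripper":-1},{"x":0.3,"y":0,"z":-0.5,"yaw":0,"gripper":-1},{"x":0,"y":0,"z":0,"yaw":0,"gripper":-1},{"x":0,"y":0,"z":0,"yaw":0,"gripper":-1}]' 8
cat >> h.py <<'E'
def ringrows():
    s=st();f=grab('wrist');v=cv2.cvtColor(f['pixels'],cv2.COLOR_RGB2HSV)[:200,286,2].astype(int)
    r=[i for i in range(1,199) if v[i]<v.mean()-30];print(r,s['torque'])
    a=[i for i in r if i<r[0]+12];b=[i for i in r if i>r[-1]-12]
    print(tilt(f,s,[((-54,0,6),(286,np.mean(a))),((14,0,6),(286,np.mean(b)))],s['ee_rot'][2]-180))
    return f
E
python3 - <<'E'
from h import *
ringrows()
E
```

```text
time_s: 11.45
ee_pos: [519.6, 24.8, 184.7]
ee_rot: [179.9, -0.0, 82.4]
force: [1.7, 0.1, -2.0]
gripper_width: 69.9
11.45 [519.6  24.8 184.7] [179.9  -0.   82.4] [ 1.7  0.1 -2. ] 69.9 [  1.4  15.6 101.4   0.   62.8   9. ]
[44, 45, 46, 47, 135, 136, 137, 138, 139] [-0.00761485 -0.16300515 -0.04645807]
(array([15.7228185 , -4.75756055]), np.float64(4.441672910034633))
```

```bash
python3 -m inch '[{"x":0.5,"y":0,"z":-0.7,"yaw":0,"gripper":-1},{"x":0.5,"y":0,"z":-0.7,"yaw":0,"gripper":-1},{"x":0.6,"y":0,"z":-0.7,"yaw":0,"gripper":-1},{"x":0.7,"y":0,"z":-0.7,"yaw":0,"gripper":-1},{"x":0.6,"y":0,"z":-0.6,"yaw":0,"gripper":-1},{"x":0.6,"y":0,"z":-0.6,"yaw":0,"gripper":-1},{"x":0,"y":0,"z":0,"yaw":0,"gripper":-1},{"x":0,"y":0,"z":0,"yaw":0,"gripper":-1},{"x":0,"y":0,"z":0,"yaw":0,"gripper":-1},{"x":0,"y":0,"z":0,"yaw":0,"gripper":-1}]' 8
python3 - <<'E'
from h import *
f=ringrows()
g=grab('scene');im=cv2.cvtColor(g['pixels'],cv2.COLOR_RGB2BGR)
u,v=w2pix(g,[530,150,110])[0].astype(int)
a=cv2.resize(im[v-90:v+60,u-70:u+80],(400,400),interpolation=cv2.INTER_CUBIC)
b=cv2.resize(cv2.cvtColor(f['pixels'],cv2.COLOR_RGB2BGR)[:320,120:440],(400,400))
cv2.imwrite('pics/p9.png',np.hstack([a,b]))
E
```

```text
time_s: 12.33
ee_pos: [523.6, 58.9, 223.9]
ee_rot: [180.0, -0.0, 82.4]
force: [0.6, 0.6, -1.6]
gripper_width: 69.7
12.3333 [523.6  58.9 223.9] [180.   -0.   82.4] [ 0.6  0.6 -1.6] 69.7 [ 5.2 14.5 97.   0.  68.6 12.8]
[78, 79, 80, 156, 157, 158, 159] [ 0.02299769 -0.17125    -0.03988545]
(array([28.77343237, -4.90051248]), np.float64(3.821213651642857))
```

View pics/p9.png

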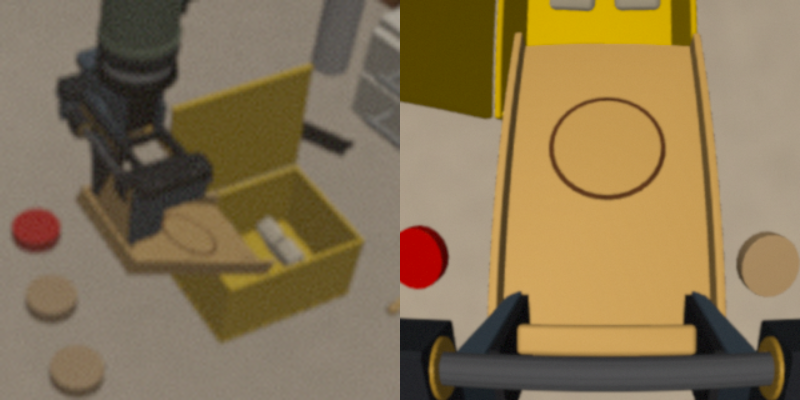

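Both soaps are in the box and the deck is empty. I'll reverse the path on the rim to level the tray, then tighten the grip.

```bash
python3 -m inch '[{"x":-0.6,"y":0,"z":0.6,"yaw":0,"gripper":-1},{"x":-0.6,"y":0,"z":0.6,"yaw":0,"gripper":-1},{"x":-0.6,"y":0,"z":0.7,"yaw":0,"gripper":-1},{"x":-0.6,"y":0,"z":0.7,"yaw":0,"gripper":-1},{"x":-0.5,"y":0,"z":0.7,"yaw":0,"gripper":-1},{"x":-0.5,"y":0,"z":0.7,"yaw":0,"gripper":-1},{"x":-0.4,"y":0,"z":0.7,"yaw":0,"gripper":-1},{"x":-0.3,"y":0,"z":0.7,"yaw":0,"gripper":-1},{"x":-0.3,"y":0,"z":0.7,"yaw":0,"gripper":-1},{"x":-0.2,"y":0,"z":0.7,"yaw":0,"gripper":-1},{"x":0,"y":0,"z":0.4,"yaw":0,"gripper":-1},{"x":0,"y":0,"z":0,"yaw":0,"gripper":-1}]' 8
python3 - <<'E'
from h import *
f=ringrows()
E
```

```text
time_s: 13.43
ee_pos: [516.9, 13.3, 150.8]
ee_rot: [-179.9, 0.0, 82.4]
force: [0.6, 0.1, -1.1]
gripper_width: 69.9
13.4333 [516.9  13.3 150.8] [-179.9    0.    82.4] [ 0.6  0.1 -1.1] 69.9 [  0.2  17.3 104.4  -0.   58.4   7.8]
[17, 18, 19, 20, 119, 120, 121, 122, 123, 124] [-0.19840865  0.11183883 -0.01282896]
(array([ 5.33013692, -5.07668053]), np.float64(3.48197361541702))
```

```bash
python3 -m inch '[{"x":0,"y":0,"z":0.4,"yaw":0,"gripper":-1},{"x":0,"y":0,"z":0.4,"yaw":0,"gripper":-1},{"x":0,"y":0,"z":0,"yaw":0,"gripper":-1}]' 8
python3 - <<'E'
from h import *
f=ringrows()
E
python3 -m inch '[{"x":0,"y":0,"z":0,"yaw":0,"gripper":-1},{"x":0,"y":0,"z":0,"yaw":0,"gripper":-1},{"x":0,"y":0,"z":0,"yaw":0,"gripper":-1},{"x":0,"y":0,"z":-0.8,"yaw":0,"gripper":-1},{"x":0,"y":0,"z":-1.6,"yaw":0,"gripper":-1},{"x":0,"y":0,"z":-2,"yaw":0,"gripper":-1},{"x":-1,"y":0,"z":-1.6,"yaw":0,"gripper":-1},{"x":-2,"y":0,"z":-1,"yaw":0,"gripper":-1},{"x":-2.4,"y":0.3,"z":0,"yaw":0,"gripper":-1},{"x":-2.4,"y":1,"z":0,"yaw":0,"gripper":-1},{"x":-2.4,"y":1.8,"z":0,"yaw":0,"gripper":-1},{"x":-2,"y":2,"z":0,"yaw":0,"gripper":-1}]' 60
python3 - <<'E'
from h import *
f=ringrows();s=telemetry.state();print(tool(647-s['ee_pos'][0],-218-s['ee_pos'][1],0))
E
```

```text
time_s: 13.73
ee_pos: [517.5, 13.6, 143.5]
ee_rot: [-180.0, -0.0, 82.4]
force: [0.7, 0.7, -0.2]
gripper_width: 70.0
13.7333 [517.5  13.6 143.5] [-180.    -0.    82.4] [ 0.7  0.7 -0.2] 70.0 [  0.2  17.8 105.    0.   57.3   7.8]
[11, 12, 13, 14, 15, 116, 117, 118, 119, 120, 121] [-0.06423618 -0.05611993 -0.03563353]
(array([ 3.15586163, -5.16494193]), np.float64(3.948078317728668))
time_s: 14.78
ee_pos: [551.7, -115.8, 215.1]
ee_rot: [180.0, 0.0, 82.4]
force: [0.4, 0.5, -2.5]
gripper_width: 69.5
14.7833 [ 551.7 -115.8  215.1] [180.    0.   82.4] [ 0.4  0.5 -2.5] 69.5 [-13.   18.1  93.1  -0.   68.8  -5.4]
[11, 12, 13, 14, 15, 116, 117, 118, 119, 120, 121] [-0.23596222  0.02627176  0.02678764]
(array([ 3.17339572, -5.16256089]), np.float64(4.303849611302966))
[-84.91621174 103.34691737   1.0295475 ]
```

```bash
python3 -m inch '[{"x":-1.7,"y":2.1,"z":0,"yaw":0,"gripper":-1},{"x":-1.7,"y":2.1,"z":0,"yaw":0,"gripper":-1},{"x":-1.7,"y":2.1,"z":0,"yaw":0,"gripper":-1},{"x":-1.7,"y":2,"z":0,"yaw":0,"gripper":-1},{"x":-1,"y":1.2,"z":0,"yaw":-0.4,"gripper":-1},{"x":-0.7,"y":0.8,"z":0,"yaw":-0.6,"gripper":-1},{"x":0,"y":0,"z":0,"yaw":-1,"gripper":-1},{"x":0,"y":0,"z":0,"yaw":-1,"gripper":-1},{"x":0,"y":0,"z":0,"yaw":-1,"gripper":-1},{"x":0,"y":0,"z":0,"yaw":-1,"gripper":-1},{"x":0,"y":0,"z":0,"yaw":-1,"gripper":-1},{"x":0,"y":0,"z":0,"yaw":-1,"gripper":-1}]' 60
python3 -m inch '[{"x":0,"y":0,"z":0,"yaw":-1,"gripper":-1},{"x":0,"y":0,"z":0,"yaw":-1,"gripper":-1},{"x":0,"y":0,"z":1,"yaw":-1,"gripper":-1},{"x":0,"y":0,"z":1,"yaw":-1,"gripper":-1},{"x":0,"y":0,"z":1,"yaw":-1,"gripper":-1},{"x":0,"y":0,"z":1,"yaw":-1,"gripper":-1},{"x":0,"y":0,"z":1,"yaw":-1,"gripper":-1},{"x":0,"y":0,"z":1,"yaw":-1,"gripper":-1},{"x":0,"y":0,"z":1,"yaw":-1,"gripper":-1},{"x":0,"y":0,"z":1,"yaw":-1,"gripper":-1},{"x":0,"y":0,"z":1,"yaw":-0.6,"gripper":-1},{"x":0,"y":0,"z":1,"yaw":-0.4,"gripper":-1}]' 60
python3 - <<'E'
from h import *
s=st();print(tool(647-s['ee_pos'][0],-218-s['ee_pos'][1],0))
f=grab('wrist');np.savez('w4.npz',**{k:np.array(f[k]) for k in('mtx','rvec','tvec')});cv2.imwrite('pics/p10.png',cv2.resize(cv2.cvtColor(f['pixels'],cv2.COLOR_RGB2BGR),(800,600),interpolation=cv2.INTER_CUBIC))
E
```

```text
time_s: 15.83
ee_pos: [643.1, -211.8, 214.4]
ee_rot: [180.0, 0.0, 117.6]
force: [1.0, 1.0, -1.4]
gripper_width: 69.3
time_s: 16.83
ee_pos: [643.3, -211.7, 114.0]
ee_rot: [180.0, 0.0, 172.5]
force: [-0.7, -0.4, -1.8]
gripper_width: 69.6
16.8333 [ 643.3 -211.7  114. ] [180.    0.  172.5] [-0.7 -0.4 -1.8] 69.6 [ -19.2   32.4   84.7    0.    62.9 -101.7]
[-4.44926323e+00 -5.72530490e+00  2.28735825e-03]
```

View pics/p10.png

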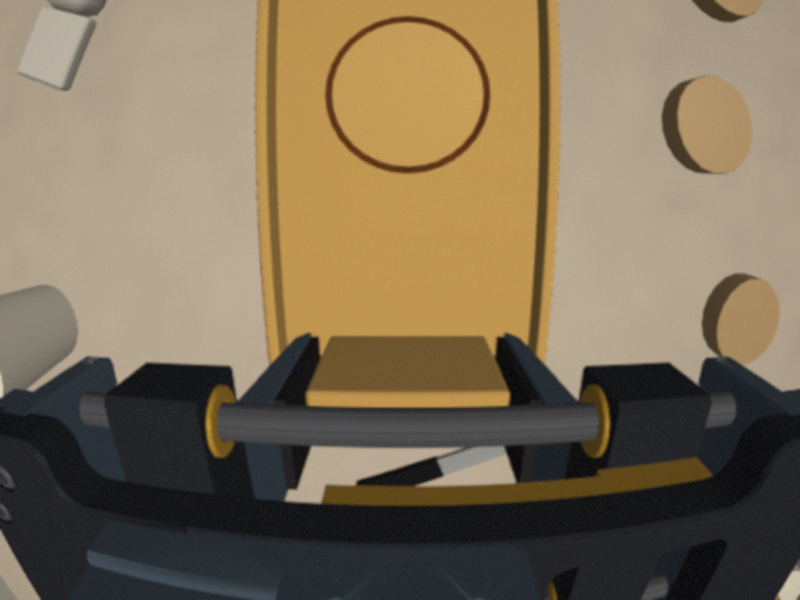

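The tray is empty and clean, with the ring at (408,94), and it is held straight. Lowering onto the mat.

```bash
python3 -m inch '[{"x":-0.2,"y":-0.3,"z":1,"yaw":0,"gripper":-1},{"x":-0.2,"y":-0.27,"z":1,"yaw":0,"gripper":-1},{"x":0,"y":0,"z":1,"yaw":0,"gripper":-1},{"x":0,"y":0,"z":1,"yaw":0,"gripper":-1},{"x":0,"y":0,"z":0.7,"yaw":0,"gripper":-1},{"x":0,"y":0,"z":0,"yaw":0,"gripper":-1}]' 60
python3 -m inch '[{"x":0,"y":0,"z":0.3,"yaw":0,"gripper":-1},{"x":0,"y":0,"z":0.3,"yaw":0,"gripper":-1},{"x":0,"y":0,"z":0.3,"yaw":0,"gripper":-1},{"x":0,"y":0,"z":0.2,"yaw":0,"gripper":-1},{"x":0,"y":0,"z":0,"yaw":0,"gripper":-1}]' 8
python3 - <<'E'
from h import *
ringrows()
E
```

```text
time_s: 17.38
ee_pos: [645.0, -217.6, 64.6]
ee_rot: [179.9, -0.2, 172.4]
force: [-0.1, 1.1, -2.0]
gripper_width: 69.3
time_s: 17.8
ee_pos: [646.6, -218.1, 56.4]
ee_rot: [-180.0, 0.1, 172.4]
force: [0.7, -0.1, -0.3]
gripper_width: 69.8
17.8 [ 646.6 -218.1   56.4] [-1.800e+02  1.000e-01  1.724e+02] [ 0.7 -0.1 -0.3] 69.8 [ -19.6   35.9   87.3    0.    56.7 -102. ]
[14, 15, 16, 17, 18, 118, 119, 120, 121, 122] [ 0.00384125  0.05218257 -0.00642672]
(array([ 4.40105561, -5.88443388]), np.float64(2.273778133715851))
```

```bash
python3 -m inch '[{"x":0,"y":0,"z":0.2,"yaw":0,"gripper":-1},{"x":0,"y":0,"z":0.2,"yaw":0,"gripper":-1},{"x":0,"y":0,"z":0.2,"yaw":0,"gripper":-1},{"x":0,"y":0,"z":0,"yaw":0,"gripper":-1}]' 5
python3 - <<'E'
from h import *
ringrows()
E
python3 -m inch '[{"x":0,"y":0,"z":0,"yaw":0,"gripper":0.7},{"x":0,"y":0,"z":0,"yaw":0,"gripper":0.8},{"x":0,"y":0,"z":0,"yaw":0,"gripper":0.8},{"x":0,"y":0,"z":0,"yaw":0,"gripper":0.8},{"x":0,"y":0,"z":-2,"yaw":0,"gripper":0.8},{"x":0,"y":0,"z":-3,"yaw":0,"gripper":0.8},{"x":0,"y":0,"z":-3,"yaw":0,"gripper":0.8},{"x":0,"y":0,"z":-3,"yaw":0,"gripper":0.8},{"x":0,"y":0,"z":-3,"yaw":0,"gripper":0.8},{"x":0,"y":0,"z":-1,"yaw":0,"gripper":0.8},{"x":0,"y":0,"z":0,"yaw":0,"gripper":0.8}]'
python3 - <<'E'
from h import *
st()
f=grab('wrist');np.savez('w5.npz',**{k:np.array(f[k]) for k in('mtx','rvec','tvec')});cv2.imwrite('pics/p11.png',cv2.resize(cv2.cvtColor(f['pixels'],cv2.COLOR_RGB2BGR),(800,600),interpolation=cv2.INTER_CUBIC))
E
```

```text
time_s: 18.18
ee_pos: [647.4, -218.2, 51.4]
ee_rot: [-180.0, 0.2, 172.4]
force: [-1.1, -0.6, 5.4]
gripper_width: 69.7
18.1833 [ 647.4 -218.2   51.4] [-180.     0.2  172.4] [-1.1 -0.6  5.4] 69.7 [ -19.6   36.2   87.6    0.    56.  -102. ]
[10, 11, 12, 13, 14, 116, 117, 118, 119, 120, 121] [ 0.12883607 -0.04939554  0.00094762]
(array([ 2.6119156 , -5.32465213]), np.float64(2.025503223606416))
time_s: 19.15
ee_pos: [647.6, -218.6, 203.2]
ee_rot: [-179.9, 0.4, 172.4]
force: [0.0, -0.5, -0.8]
gripper_width: 82.1
19.15 [ 647.6 -218.6  203.2] [-179.9    0.4  172.4] [ 0.  -0.5 -0.8] 82.1 [ -19.6   29.1   77.1    0.    73.4 -102. ]
```

View pics/p11.png

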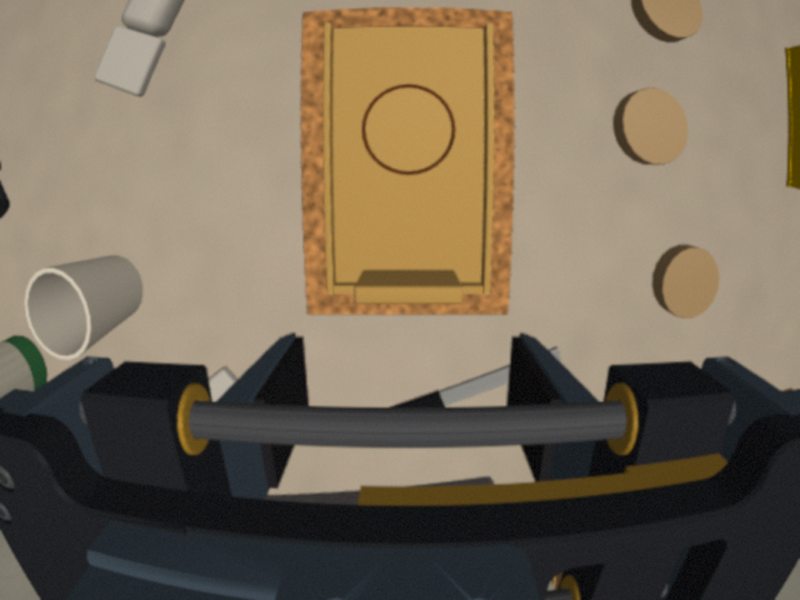

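The tray sits flat and looks centred, with the ring at (408.5,129) and the mat corners at (304,11), (513,13), (508,314) and (307,314). Computing positions.

```bash
python3 - <<'E'
from h import *
f=dict(np.load('w5.npz'));k=.7
P=lambda u,v,z:pix2w(f,u*k,v*k,z,True)
m=[P(304,11,4),P(513,13,4),P(508,314,4),P(307,314,4)];print('mat',np.mean(m,0))
ring=P(408.5,129.3,10);print('ring',ring)
hb=[P(355,303,66),P(465,302.5,66)];print(hb)
l=[P(326,24,24),P(493,24,24)];print('lip corners',l,np.mean(l,0))
w=P(328,292,24),P(489,293,24);print('rear',w)
print('centre from lip/rear',np.mean(list(l)+list(w),0))
y=np.radians(-7.5);print('tray centre from ring',ring+20*np.array([np.cos(y),np.sin(y),0]))
for q in [(672,5),(654,125.5),(690,281)]: print('disc',P(*q,20))
# top cam disc seg
g=grab('top');h=cv2.cvtColor(g['pixels'],cv2.COLOR_RGB2HSV)
b=((h[...,1]>80)&(h[...,0]>10)&(h[...,0]<25)).astype(np.uint8)
n,L,s,c=cv2.connectedComponentsWithStats(b)
for i in range(1,n):
    if 150<s[i,4]<400 and 200<c[i,0]<320: print(s[i],pix2w(g,*c[i],19).round(1))
E
```

```text
mat [ 557.90695625 -207.12228104    4.        ]
ring [ 536.68074172 -203.97516207   10.        ]
[array([ 645.70835672, -253.09405036,   66.        ]), array([ 654.65222691, -183.29543293,   66.        ])]
lip corners [array([ 450.80524042, -251.41116115,   24.        ]), array([ 466.15662177, -134.24594389,   24.        ])] [ 458.4809311  -192.82855252   24.        ]
rear (array([ 645.61725966, -277.98272426,   24.        ]), array([ 661.9255492 , -161.02682136,   24.        ]))
centre from lip/rear [ 556.12616776 -206.16666266   24.        ]
tray centre from ring [ 556.50963895 -206.58568592   10.        ]
disc [443.76441031  22.12756972  20.        ]
disc [546.69447083 -14.37021082  20.        ]
disc [674.52446678  14.83327251  20.        ]
[261 167  17  18 245] [676.9  19.8  19. ]
[216 195  14  46 161] [525.7 172.3  19. ]
[270 205  17  18 247] [547.1  -8.6  19. ]
[260 236  18  18 248] [442.3  26.9  19. ]
```

Tray centre is within about 1.5 mm of the mat centre and the ring is at (536.7,-204). Next I'll turn and look at the middle disc from close by.

```bash
python3 -m inch '[{"x":0,"y":0,"z":0,"yaw":1,"gripper":1},{"x":0,"y":0,"z":0,"yaw":1,"gripper":1},{"x":0,"y":0,"z":0,"yaw":1,"gripper":1},{"x":0,"y":0,"z":0,"yaw":1,"gripper":1},{"x":0,"y":0,"z":0,"yaw":1,"gripper":1},{"x":0,"y":0,"z":0,"yaw":1,"gripper":1},{"x":0,"y":0,"z":0,"yaw":1,"gripper":1},{"x":0,"y":0,"z":0,"yaw":1,"gripper":1},{"x":0,"y":0,"z":0,"yaw":1,"gripper":1},{"x":0,"y":0,"z":0,"yaw":1,"gripper":1},{"x":0,"y":0,"z":0,"yaw":1,"gripper":1},{"x":0,"y":0,"z":0,"yaw":1,"gripper":1}]' 20
python3 -m inch '[{"x":0,"y":0,"z":0,"yaw":1,"gripper":1},{"x":0,"y":0,"z":0,"yaw":1,"gripper":1},{"x":0,"y":0,"z":0,"yaw":1,"gripper":1},{"x":0,"y":0,"z":0,"yaw":1,"gripper":1},{"x":0,"y":0,"z":0,"yaw":1,"gripper":1},{"x":0,"y":0,"z":0,"yaw":1,"gripper":1},{"x":2.3,"y":-3,"z":0,"yaw":0,"gripper":1},{"x":2.3,"y":-3,"z":0,"yaw":0,"gripper":1},{"x":2.3,"y":-3,"z":0,"yaw":0,"gripper":1},{"x":2.3,"y":-3,"z":0,"yaw":0,"gripper":1},{"x":0,"y":0,"z":0,"yaw":0,"gripper":1},{"x":0,"y":0,"z":0,"yaw":0,"gripper":1}]'
cat >> h.py <<'E'
def discs(path=None,z=20):
    s=st();f=grab('wrist',path);im=f['pixels'];h=cv2.cvtColor(im,cv2.COLOR_RGB2HSV)
    b=((h[...,1]>70)&(h[...,0]>9)&(h[...,0]<22)&(h[...,2]>130)).astype(np.uint8);b=cv2.morphologyEx(b,cv2.MORPH_OPEN,np.ones((5,5)))
    n,L,S,c=cv2.connectedComponentsWithStats(b)
    for i in range(1,n):
        if S[i,4]<600: continue
        q=cv2.findContours((L==i).astype(np.uint8),cv2.RETR_EXTERNAL,cv2.CHAIN_APPROX_NONE)[0][0].reshape(-1,2)
        w=np.array([pix2w(f,u,v,z,True)[:2] for u,v in q])
        A=np.c_[2*w,np.ones(len(w))];x=np.linalg.lstsq(A,(w**2).sum(1),rcond=None)[0];r=np.sqrt(x[2]+x[0]**2+x[1]**2)
        print(S[i],x[:2].round(1),'r',r.round(1),'res',np.abs(np.hypot(*(w-x[:2]).T)-r).max().round(1))
    return f
E
python3 - <<'E'
from h import *
discs('pics/dd.png')
E
```

```text
time_s: 20.25
ee_pos: [645.0, -217.7, 196.4]
ee_rot: [-179.8, -0.2, 112.2]
force: [0.4, -0.8, -0.3]
gripper_width: 90.9
time_s: 21.25
ee_pos: [537.2, -109.7, 197.9]
ee_rot: [-179.7, -0.0, 82.5]
force: [0.6, -0.6, 0.2]
gripper_width: 91.1
21.25 [ 537.2 -109.7  197.9] [-179.7   -0.    82.5] [ 0.6 -0.6  0.2] 91.1 [-12.7  17.6  96.4  -0.   66.2  -5.2]
[ 376   38   54   56 2381] [676.5  17. ] r 30.0 res 0.8
[ 150   59   54   58 2473] [441.3  23.3] r 29.9 res 1.0
[ 252   74   61   60 2945] [546.5 -12. ] r 30.2 res 0.6
[  207   209   211    76 11182] [ 557.6 -168.5] r 76.2 res 72.0
[ 269  253   54   32 1428] [ 537.4 -192.6] r 25.1 res 10.3
[ 217  313  161   19 1540] [ 535.8 -221.1] r 75.2 res 38.2
```

```bash
python3 -m inch '[{"x":3.3,"y":-0.1,"z":0,"yaw":0,"gripper":1},{"x":3.3,"y":-0.1,"z":0,"yaw":0,"gripper":1},{"x":3.3,"y":-0.15,"z":0,"yaw":0,"gripper":1},{"x":0,"y":0,"z":3.5,"yaw":0,"gripper":1},{"x":0,"y":0,"z":3.5,"yaw":0,"gripper":1},{"x":0,"y":0,"z":3.5,"yaw":0,"gripper":1},{"x":0,"y":0,"z":2.5,"yaw":0,"gripper":1},{"x":0,"y":0,"z":0,"yaw":0,"gripper":1},{"x":0,"y":0,"z":0,"yaw":0,"gripper":1}]' 15
python3 - <<'E'
from h import *
s=st();print(tool(547-s['ee_pos'][0],-11-s['ee_pos'][1],25.5-s['ee_pos'][2]))
E
```

```text
time_s: 22.05
ee_pos: [549.2, -13.1, 68.2]
ee_rot: [-179.8, 0.0, 82.3]
force: [0.9, 0.1, -0.7]
gripper_width: 91.0
22.05 [549.2 -13.1  68.2] [-179.8    0.    82.3] [ 0.9  0.1 -0.7] 91.0 [ -2.6  25.3 105.9  -0.   49.    5.1]
[ 1.75245976 -2.31476815 42.72152718]
```

```bash
python3 -m inch '[{"x":0.2,"y":-0.15,"z":2,"yaw":0,"gripper":1},{"x":0,"y":0,"z":1.2,"yaw":0,"gripper":1},{"x":0,"y":0,"z":1,"yaw":0,"gripper":1},{"x":0,"y":0,"z":0,"yaw":0,"gripper":1},{"x":0,"y":0,"z":0,"yaw":0,"gripper":0.5},{"x":0,"y":0,"z":0,"yaw":0,"gripper":0.4},{"x":0,"y":0,"z":0,"yaw":0,"gripper":0.3},{"x":0,"y":0,"z":0,"yaw":0,"gripper":-1},{"x":0,"y":0,"z":0,"yaw":0,"gripper":-1},{"x":0,"y":0,"z":0,"yaw":0,"gripper":-1}]' 15
python3 -m inch '[{"x":0,"y":0,"z":-1,"yaw":0,"gripper":-1},{"x":0,"y":0,"z":-2,"yaw":0,"gripper":-1},{"x":0,"y":0,"z":-2,"yaw":0,"gripper":-1},{"x":0,"y":0,"z":-2,"yaw":0,"gripper":-1},{"x":0,"y":0,"z":-1,"yaw":0,"gripper":-1},{"x":0,"y":0,"z":0,"yaw":0,"gripper":-1}]' 25
python3 - <<'E'
from h import *
s=st();p=s['ee_pos'];print(tool(536.7-p[0],-204-p[1],36-p[2]))
f=grab('wrist');cv2.imwrite('pics/p13.png',f['pixels'][200:400,100:460,::-1])
E
```

```text
time_s: 22.88
ee_pos: [548.2, -10.3, 28.6]
ee_rot: [179.9, -0.0, 82.4]
force: [-0.6, -0.4, 3.6]
gripper_width: 61.3
time_s: 23.38
ee_pos: [549.5, -10.3, 110.6]
ee_rot: [179.7, -0.0, 82.4]
force: [1.5, 0.1, -0.7]
gripper_width: 61.4
23.3833 [549.5 -10.3 110.6] [179.7  -0.   82.4] [ 1.5  0.1 -0.7] 61.4 [ -2.3  22.2 103.5   0.   54.    5.3]
[-193.74944191   12.51936304   74.57210508]
```

View pics/p13.png

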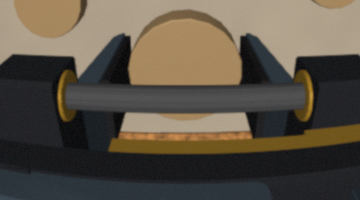

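The disc is held (61.4 mm) and level; its front rim apex is at image (287,212). I'll work out its offset in the grip.

```bash
cat >> h.py <<'E'
def held(dtop=8.5):
    s=st();f=grab('wrist');im=f['pixels'];h=cv2.cvtColor(im,cv2.COLOR_RGB2HSV)
    b=((h[...,1]>70)&(h[...,0]>9)&(h[...,0]<22)&(h[...,2]>130)).astype(np.uint8)
    n,L,S,c=cv2.connectedComponentsWithStats(b); i=L[255,287]; print('seg',S[i])
    q=[(u,np.where(L[:,u]==i)[0].min()) for u in range(245,330,3)]
    Rt=R.from_euler('xyz',s['ee_rot'],degrees=True)
    w=np.array([Rt.inv().apply(pix2w(f,u,v,s['ee_pos'][2]-dtop,True)-np.array(s['ee_pos']))[:2] for u,v in q])
    fn=lambda c:np.hypot(*(w-c).T)-31
    r=least_squares(fn,[0,0],loss='soft_l1');print('disc centre in tool xy',r.x.round(1),'res',np.abs(r.fun).max().round(1)); return s,r.x
E
python3 - <<'E'
from h import *
s,c=held()
print(tool(*(np.array([536.7,-204,36])-s['ee_pos'])))
E
```

```text
23.4333 [548.5 -10.2 109. ] [179.9  -0.   82.4] [ 0.1  0.1 -1. ] 61.4 [ -2.3  22.3 103.6   0.   53.9   5.3]
seg [ 229  218  112   67 6219]
disc centre in tool xy [-2.2  0. ] res 0.5
[-193.61092321   13.98705028   72.9852833 ]
```

```bash
python3 - <<'E'
from h import *
f=grab('top');im=f['pixels'];u,v=w2pix(f,[536.7,-204,10])[0];print(u,v)
u0,v0=int(u)-16,int(v)-16
c=im[v0:v0+34,u0:u0+34].astype(int).sum(2)
m=np.median(c);ys,xs=np.where(c<m-60)
w=np.array([pix2w(f,x+u0,y+v0,10)[:2] for x,y in zip(xs,ys)])
k=np.abs(np.hypot(*(w-[536.7,-204]).T)-33)<8;w=w[k];print(len(w))
r=least_squares(lambda q:np.hypot(*(w-q[:2]).T)-q[2],[537,-204,33],loss='soft_l1');print(r.x,np.abs(r.fun).mean())
E
```

```text
335.2697089795911 215.15563959905418
77
[ 537.58953998 -201.18121499   32.40016184] 1.1132931199833738
```

```bash
python3 -m inch '[{"x":-1.5,"y":0.1,"z":0,"yaw":0,"gripper":-1},{"x":-2.5,"y":0.2,"z":0,"yaw":0,"gripper":-1},{"x":-3,"y":0.2,"z":0,"yaw":0,"gripper":-1},{"x":-3,"y":0.2,"z":0,"yaw":0,"gripper":-1},{"x":-3,"y":0.2,"z":0,"yaw":0,"gripper":-1},{"x":-3,"y":0.2,"z":0,"yaw":0,"gripper":-1},{"x":-2,"y":0.2,"z":0,"yaw":0,"gripper":-1},{"x":-1.15,"y":0.13,"z":0,"yaw":0,"gripper":-1},{"x":0,"y":0,"z":2,"yaw":0,"gripper":-1},{"x":0,"y":0,"z":2,"yaw":0,"gripper":-1},{"x":0,"y":0,"z":1.5,"yaw":0,"gripper":-1},{"x":0,"y":0,"z":0,"yaw":0,"gripper":-1}]' 25
python3 - <<'E'
from h import *
s=st();t=np.array([537,-203.8,0])+2.2*np.array([.132,.991,0]);print(tool(*(t+[0,0,39]-s['ee_pos'])))
E
```

```text
time_s: 24.53
ee_pos: [533.9, -200.5, 48.9]
ee_rot: [-179.5, -0.1, 82.4]
force: [0.2, -0.4, -0.9]
gripper_width: 61.0
24.5333 [ 533.9 -200.5   48.9] [-1.795e+02 -1.000e-01  8.240e+01] [ 0.2 -0.4 -0.9] 61.0 [-21.7  28.3 103.8   0.   48.3 -14.2]
[-0.72682762  3.56284701  9.87801089]
```

```bash
python3 -m inch '[{"x":-0.07,"y":0.33,"z":0.4,"yaw":0,"gripper":-1},{"x":0,"y":0,"z":0.3,"yaw":0,"gripper":-1},{"x":0,"y":0,"z":0,"yaw":0,"gripper":-1},{"x":0,"y":0,"z":0,"yaw":0,"gripper":-1}]' 15
python3 -m inch '[{"x":0,"y":0,"z":0.15,"yaw":0,"gripper":-1},{"x":0,"y":0,"z":0.15,"yaw":0,"gripper":-1},{"x":0,"y":0,"z":0,"yaw":0,"gripper":-1},{"x":0,"y":0,"z":0,"yaw":0,"gripper":-1}]'
```

```text
time_s: 24.87
ee_pos: [540.4, -203.0, 46.5]
ee_rot: [179.9, 0.0, 82.4]
force: [-0.1, 0.4, 0.1]
gripper_width: 61.9
time_s: 25.2
ee_pos: [539.9, -203.1, 43.0]
ee_rot: [180.0, -0.0, 82.4]
force: [0.0, 0.9, -1.6]
gripper_width: 61.6
```

```bash
python3 -m inch '[{"x":0.1,"y":-0.25,"z":0.1,"yaw":0,"gripper":-1},{"x":0,"y":0,"z":0.1,"yaw":0,"gripper":-1},{"x":0,"y":0,"z":0.1,"yaw":0,"gripper":-1},{"x":0,"y":0,"z":0,"yaw":0,"gripper":-1},{"x":0,"y":0,"z":0,"yaw":0,"gripper":-1}]'
python3 - <<'E'
from h import *
import time
for i in range(3):
    st();grab('wrist')
E
```

```text
time_s: 25.62
ee_pos: [537.6, -201.8, 39.8]
ee_rot: [-180.0, -0.0, 82.4]
force: [0.7, 0.2, -1.2]
gripper_width: 61.3
25.6167 [ 537.6 -201.8   39.8] [-180.    -0.    82.4] [ 0.7  0.2 -1.2] 61.3 [-21.7  29.1 104.2   0.   46.8 -14.1]
25.6667 [ 537.6 -201.8   39.9] [-180.    -0.    82.4] [-0.7  1.2  0. ] 61.7 [-21.7  29.1 104.2   0.   46.8 -14.1]
25.7167 [ 537.6 -201.8   39.9] [180.   -0.   82.4] [0.  0.7 0.2] 61.7 [-21.7  29.1 104.2   0.   46.8 -14.1]
```

```bash
python3 -m inch '[{"x":0,"y":0,"z":0.15,"yaw":0,"gripper":-1},{"x":0,"y":0,"z":0.1,"yaw":0,"gripper":-1},{"x":0,"y":0,"z":0,"yaw":0,"gripper":-1}]' 8
python3 -m inch '[{"x":0,"y":0,"z":0,"yaw":0,"gripper":0.6},{"x":0,"y":0,"z":0,"yaw":0,"gripper":0.7},{"x":0,"y":0,"z":0,"yaw":0,"gripper":0.7},{"x":0,"y":0,"z":0,"yaw":0,"gripper":0.8},{"x":0,"y":0,"z":-2,"yaw":0,"gripper":0.8},{"x":0,"y":0,"z":-4,"yaw":0,"gripper":0.8},{"x":0,"y":0,"z":-4,"yaw":0,"gripper":1},{"x":0,"y":0,"z":-4,"yaw":0,"gripper":1},{"x":0,"y":0,"z":-2,"yaw":0,"gripper":1},{"x":-3,"y":0,"z":0,"yaw":0,"gripper":1},{"x":-3,"y":0,"z":0,"yaw":0,"gripper":1},{"x":0,"y":0,"z":0,"yaw":0,"gripper":1}]' 15
python3 - <<'E'
from h import *
f=discs('pics/d1.png',30)
E
```

```text
time_s: 26.02
ee_pos: [537.9, -201.9, 38.4]
ee_rot: [180.0, 0.0, 82.4]
force: [-1.4, 0.2, 6.2]
gripper_width: 61.6
time_s: 27.02
ee_pos: [529.4, -265.4, 197.9]
ee_rot: [179.9, 0.2, 82.3]
force: [0.3, -0.4, 0.7]
gripper_width: 91.3
27.0167 [ 529.4 -265.4  197.9] [179.9   0.2  82.3] [ 0.3 -0.4  0.7] 91.3 [-27.7  21.2  90.9  -0.2  67.7 -19.9]
[  190    64   223   150 30276] [ 555.2 -206.4] r 105.0 res 33.1
```

```bash
python3 - <<'E'
from h import *
im=cv2.imread('pics/d1.png');cv2.imwrite('pics/p14.png',cv2.resize(im[70:230,190:400],(787,600),interpolation=cv2.INTER_CUBIC))
E
```

```text
(no output)
```

View pics/p14.png

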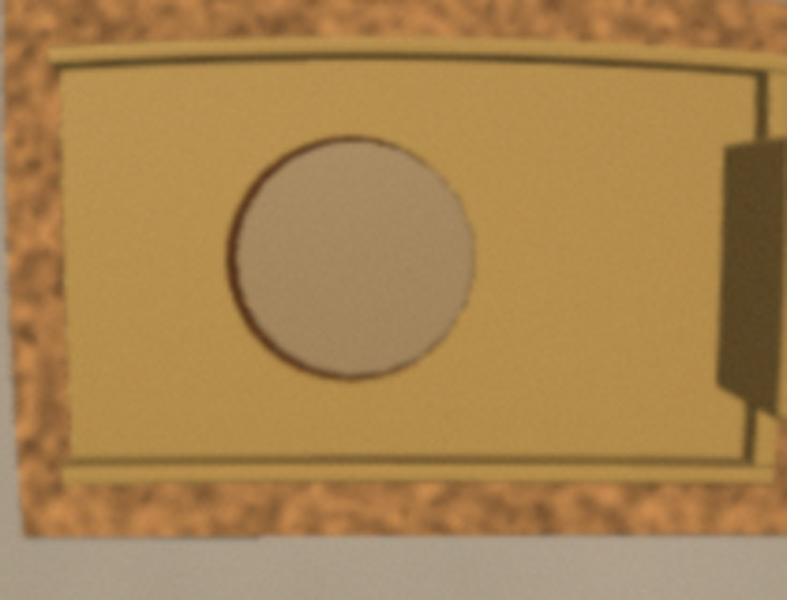

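The disc sits on the ring with the dark ring showing mainly on its left: disc edges at 237 and 475, ring outer edge at 226. I'll quantify it.

```bash
python3 - <<'E'
from h import *
f=grab('wrist');sx,sy=210/787,160/600
P=lambda u,v,z:pix2w(f,190+u*sx,70+v*sy,z,True)
D=[P(237,257,30),P(475,257,30),P(355,140,30),P(355,377,30)]
print('disc x',D[0],D[1],'ctr',((D[0]+D[1])/2).round(1),((D[2]+D[3])/2).round(1))
print('ring left outer',P(226,257,10),'top',P(352,135,10),'bot',P(350,381,10))
# deck walls inner and lip
print('lip',P(66,257,10),'walls',P(350,58,24),P(350,470,24))
discs()
E
```

```text
disc x [ 507.77706601 -196.64553731   30.        ] [ 568.55347035 -204.91521056   30.        ] ctr [ 538.2 -200.8   30. ] [ 537.8 -201.5   30. ]
ring left outer [ 502.75333389 -196.63583791   10.        ] top [ 541.49502172 -168.26955087   10.        ] bot [ 531.74224878 -235.63145473   10.        ]
lip [ 458.27268858 -189.36788848   10.        ] walls [ 543.67463665 -148.76570451   24.        ] [ 528.78365127 -257.71454145   24.        ]
27.1167 [ 529.3 -261.8  197.1] [-180.    -0.    82.3] [ 0.8  0.1 -0.5] 91.4 [-27.5  21.2  91.    0.   67.8 -19.8]
[  191    68   224   150 30364] [ 556.  -207.8] r 108.8 res 34.5
```

```bash
python3 -m inch '[{"x":1.7,"y":-1.2,"z":0,"yaw":0,"gripper":1},{"x":3,"y":-2.2,"z":0,"yaw":0,"gripper":1},{"x":3,"y":-2.2,"z":0,"yaw":0,"gripper":1},{"x":3,"y":-2.2,"z":0,"yaw":0,"gripper":1},{"x":3,"y":-2.2,"z":0,"yaw":0,"gripper":1},{"x":3,"y":-2.2,"z":0,"yaw":0,"gripper":1},{"x":0,"y":0,"z":0,"yaw":0,"gripper":1},{"x":0,"y":0,"z":0,"yaw":0,"gripper":1},{"x":0,"y":0,"z":0,"yaw":0,"gripper":1}]' 15
python3 - <<'E'
from h import *
discs()
E
```

```text
time_s: 27.92
ee_pos: [431.2, -79.1, 197.6]
ee_rot: [179.9, 0.0, 82.5]
force: [-0.4, -0.2, 0.1]
gripper_width: 91.3
27.9167 [431.2 -79.1 197.6] [179.9   0.   82.5] [-0.4 -0.2  0.1] 91.3 [-11.9   7.8 109.8  -0.   62.4  -4.4]
[ 467   67   41   53 1683] [676.3  17.1] r 29.8 res 1.3
[ 250   69   62   60 2953] [441.1  23.2] r 30.2 res 0.8
[ 303  222  187   63 6963] [ 550.4 -162.2] r 75.1 res 69.0
[ 301  312   81   28 1719] [ 478.1 -244. ] r 33.4 res 32.6
```

```bash
python3 -m inch '[{"x":3.4,"y":-0.1,"z":0,"yaw":0,"gripper":1},{"x":3.4,"y":-0.1,"z":0,"yaw":0,"gripper":1},{"x":3.5,"y":-0.05,"z":0,"yaw":0,"gripper":1},{"x":0,"y":0,"z":3.5,"yaw":0,"gripper":1},{"x":0,"y":0,"z":3.5,"yaw":0,"gripper":1},{"x":0,"y":0,"z":3.5,"yaw":0,"gripper":1},{"x":0,"y":0,"z":2.5,"yaw":0,"gripper":1},{"x":0,"y":0,"z":0,"yaw":0,"gripper":1},{"x":0,"y":0,"z":0,"yaw":0,"gripper":1},{"x":0,"y":0,"z":0,"yaw":0,"gripper":1}]' 15
python3 - <<'E'
from h import *
s=st();print(tool(442.3-s['ee_pos'][0],23.5-s['ee_pos'][1],26.5-s['ee_pos'][2]))
E
```

```text
time_s: 28.8
ee_pos: [443.6, 22.4, 68.4]
ee_rot: [179.9, -0.0, 82.3]
force: [0.3, -0.2, 0.6]
gripper_width: 90.7
28.8 [443.6  22.4  68.4] [179.9  -0.   82.3] [ 0.3 -0.2  0.6] 90.7 [  1.4  17.5 119.6   0.   42.8   9.1]
[ 0.86144974 -1.55284539 41.94520847]
```

```bash
python3 -m inch '[{"x":0.1,"y":-0.1,"z":2,"yaw":0,"gripper":1},{"x":0,"y":0,"z":1.2,"yaw":0,"gripper":1},{"x":0,"y":0,"z":0.9,"yaw":0,"gripper":1},{"x":0,"y":0,"z":0,"yaw":0,"gripper":1},{"x":0,"y":0,"z":0,"yaw":0,"gripper":0.5},{"x":0,"y":0,"z":0,"yaw":0,"gripper":0.4},{"x":0,"y":0,"z":0,"yaw":0,"gripper":0.3},{"x":0,"y":0,"z":0,"yaw":0,"gripper":-1},{"x":0,"y":0,"z":0,"yaw":0,"gripper":-1},{"x":0,"y":0,"z":0,"yaw":0,"gripper":-1}]' 15
python3 -m inch '[{"x":0,"y":0,"z":-1,"yaw":0,"gripper":-1},{"x":0,"y":0,"z":-2,"yaw":0,"gripper":-1},{"x":0,"y":0,"z":-2,"yaw":0,"gripper":-1},{"x":0,"y":0,"z":-2,"yaw":0,"gripper":-1},{"x":0,"y":0,"z":-1,"yaw":0,"gripper":-1},{"x":0,"y":0,"z":0,"yaw":0,"gripper":-1},{"x":0,"y":0,"z":0,"yaw":0,"gripper":-1}]' 25
python3 - <<'E'
from h import *
s,c=held()
t=np.array([537,-204])-c[0]*np.array([.132,.991]);print('target',t,tool(t[0]-s['ee_pos'][0],t[1]-s['ee_pos'][1],0))
E
```

```text
time_s: 29.63
ee_pos: [441.5, 24.0, 26.9]
ee_rot: [179.9, -0.0, 82.4]
force: [-0.3, 0.8, 3.8]
gripper_width: 61.7
time_s: 30.22
ee_pos: [441.1, 24.0, 106.5]
ee_rot: [180.0, -0.0, 82.4]
force: [-0.8, -0.2, -1.2]
gripper_width: 61.4
30.2167 [441.1  24.  106.5] [180.   -0.   82.4] [-0.8 -0.2 -1.2] 61.4 [  1.6  14.1 117.1   0.   48.7   9.2]
seg [ 229  217  113   68 6422]
disc centre in tool xy [-1.5  0.1] res 0.4
target [ 537.19524115 -202.53421228] [-2.11834782e+02  1.25232314e+02 -1.11662075e-01]
```

```bash
python3 -m inch '[{"x":-1.2,"y":0.7,"z":0,"yaw":0,"gripper":-1},{"x":-2.5,"y":1.5,"z":0,"yaw":0,"gripper":-1},{"x":-3,"y":1.8,"z":0,"yaw":0,"gripper":-1},{"x":-3,"y":1.8,"z":0,"yaw":0,"gripper":-1},{"x":-3,"y":1.8,"z":0,"yaw":0,"gripper":-1},{"x":-3,"y":1.8,"z":0,"yaw":0,"gripper":-1},{"x":-2.5,"y":1.4,"z":0,"yaw":0,"gripper":-1},{"x":-2,"y":1.1,"z":0,"yaw":0,"gripper":-1},{"x":-1,"y":0.6,"z":0,"yaw":0,"gripper":-1},{"x":0,"y":0,"z":1.5,"yaw":0,"gripper":-1},{"x":0,"y":0,"z":1.5,"yaw":0,"gripper":-1},{"x":0,"y":0,"z":0.8,"yaw":0,"gripper":-1}]' 25
python3 -m inch '[{"x":0,"y":0,"z":0,"yaw":0,"gripper":-1},{"x":0,"y":0,"z":0,"yaw":0,"gripper":-1},{"x":0,"y":0,"z":0,"yaw":0,"gripper":-1},{"x":0,"y":0,"z":0,"yaw":0,"gripper":-1}]'
python3 - <<'E'
from h import *
s=st();print(tool(*(np.array([537.3,-202.5,57])-s['ee_pos'])))
E
```

```text
time_s: 31.27
ee_pos: [535.2, -201.8, 65.7]
ee_rot: [-179.7, -0.1, 82.4]
force: [0.6, -0.5, 0.2]
gripper_width: 61.5
time_s: 31.6
ee_pos: [537.4, -202.6, 69.2]
ee_rot: [179.9, 0.0, 82.4]
force: [0.8, 0.3, -1.5]
gripper_width: 61.1
31.6 [ 537.4 -202.6   69.2] [179.9   0.   82.4] [ 0.8  0.3 -1.5] 61.1 [-21.8  27.  102.6   0.   50.4 -14.2]
[ 0.0403309  -0.17246038 12.20349036]
```

Spot on; lower gently and release.

```bash
python3 -m inch '[{"x":0,"y":0,"z":0.5,"yaw":0,"gripper":-1},{"x":0,"y":0,"z":0.3,"yaw":0,"gripper":-1},{"x":0,"y":0,"z":0.15,"yaw":0,"gripper":-1},{"x":0,"y":0,"z":0.15,"yaw":0,"gripper":-1},{"x":0,"y":0,"z":0.1,"yaw":0,"gripper":-1},{"x":0,"y":0,"z":0.1,"yaw":0,"gripper":-1},{"x":0,"y":0,"z":0,"yaw":0,"gripper":-1},{"x":0,"y":0,"z":0,"yaw":0,"gripper":-1}]' 8
```

```text
time_s: 32.27
ee_pos: [536.8, -202.7, 56.6]
ee_rot: [180.0, -0.0, 82.4]
force: [-2.4, 0.5, 7.6]
gripper_width: 61.6
```

```bash
python3 -m inch '[{"x":0,"y":0,"z":0,"yaw":0,"gripper":0.6},{"x":0,"y":0,"z":0,"yaw":0,"gripper":0.7},{"x":0,"y":0,"z":0,"yaw":0,"gripper":0.7},{"x":0,"y":0,"z":0,"yaw":0,"gripper":0.8},{"x":0,"y":0,"z":-2,"yaw":0,"gripper":0.8},{"x":0,"y":0,"z":-4,"yaw":0,"gripper":0.8},{"x":0,"y":0,"z":-4,"yaw":0,"gripper":1},{"x":0,"y":0,"z":-4,"yaw":0,"gripper":1},{"x":2.2,"y":1.8,"z":0,"yaw":0,"gripper":1},{"x":2.8,"y":2.3,"z":0,"yaw":0,"gripper":1},{"x":2.8,"y":2.3,"z":0,"yaw":0,"gripper":1},{"x":2.8,"y":2.3,"z":0,"yaw":0,"gripper":1}]' 15
python3 -m inch '[{"x":2.8,"y":2.2,"z":0,"yaw":0,"gripper":1},{"x":0,"y":0,"z":0,"yaw":0,"gripper":1},{"x":0,"y":0,"z":0,"yaw":0,"gripper":1},{"x":0,"y":0,"z":0,"yaw":0,"gripper":1}]'
python3 - <<'E'
from h import *
discs()
g=grab('top');h=cv2.cvtColor(g['pixels'],cv2.COLOR_RGB2HSV)
b=((h[...,1]>80)&(h[...,0]>10)&(h[...,0]<25)).astype(np.uint8)
n,L,s,c=cv2.connectedComponentsWithStats(b)
for i in range(1,n):
    if 100<s[i,4]<400 and 200<c[i,0]<320: print(s[i],pix2w(g,*c[i],19).round(1))
E
```

```text
time_s: 33.27
ee_pos: [638.1, -108.3, 195.8]
ee_rot: [180.0, 0.0, 82.4]
force: [-0.0, -0.9, -0.4]
gripper_width: 91.4
time_s: 33.6
ee_pos: [662.2, -84.4, 194.8]
ee_rot: [-179.9, 0.0, 82.4]
force: [0.2, 0.3, 0.9]
gripper_width: 91.4
33.6 [662.2 -84.4 194.8] [-179.9    0.    82.4] [0.2 0.3 0.9] 91.4 [-8.2 28.2 79.9 -0.  72.  -0.7]
[ 449    0  111  229 3385] [951.1 -25. ] r 104.8 res 91.0
[515  40  27  38 767] [976.8  55.9] r 23.0 res 1.6
[ 255   69   63   61 3017] [676.8  16.7] r 30.3 res 0.7
[522 142  26  37 759] [976.4 -70.9] r 23.2 res 1.8
[117 242  58  19 825] [ 495.6 -114.8] r 25.4 res 22.3
[ 206  245  108   40 3787] [ 625.1 -152.6] r 40.5 res 36.9
[ 186  312  126   34 3551] [ 596.7 -242.5] r 53.9 res 36.4
[260 167  18  18 247] [676.8  19.9  19. ]
[216 195  14  46 164] [526.3 172.1  19. ]
```

```bash
python3 -m inch '[{"x":3.4,"y":0.1,"z":0,"yaw":0,"gripper":1},{"x":3.4,"y":0.1,"z":0,"yaw":0,"gripper":1},{"x":3.4,"y":0,"z":0,"yaw":0,"gripper":1},{"x":0,"y":0,"z":3.5,"yaw":0,"gripper":1},{"x":0,"y":0,"z":3.5,"yaw":0,"gripper":1},{"x":0,"y":0,"z":3.5,"yaw":0,"gripper":1},{"x":0,"y":0,"z":2.3,"yaw":0,"gripper":1},{"x":0,"y":0,"z":0,"yaw":0,"gripper":1},{"x":0,"y":0,"z":0,"yaw":0,"gripper":1},{"x":0,"y":0,"z":0,"yaw":0,"gripper":1}]' 15
python3 - <<'E'
from h import *
s=st();print(tool(677.5-s['ee_pos'][0],17-s['ee_pos'][1],26.5-s['ee_pos'][2]))
E
```

```text
time_s: 34.53
ee_pos: [679.3, 15.8, 69.5]
ee_rot: [179.8, -0.0, 82.3]
force: [-0.4, -0.0, 0.1]
gripper_width: 91.5
34.5333 [679.3  15.8  69.5] [179.8  -0.   82.3] [-0.4 -0.   0.1] 91.5 [ 0.4 34.9 87.2  0.  57.8  8. ]
[ 0.95142874 -2.07572787 43.02746946]
```

```bash
python3 -m inch '[{"x":0.1,"y":-0.15,"z":2,"yaw":0,"gripper":1},{"x":0,"y":0,"z":1.2,"yaw":0,"gripper":1},{"x":0,"y":0,"z":1,"yaw":0,"gripper":1},{"x":0,"y":0,"z":0,"yaw":0,"gripper":1},{"x":0,"y":0,"z":0,"yaw":0,"gripper":0.5},{"x":0,"y":0,"z":0,"yaw":0,"gripper":0.4},{"x":0,"y":0,"z":0,"yaw":0,"gripper":0.3},{"x":0,"y":0,"z":0,"yaw":0,"gripper":-1},{"x":0,"y":0,"z":0,"yaw":0,"gripper":-1},{"x":0,"y":0,"z":0,"yaw":0,"gripper":-1}]' 15
python3 -m inch '[{"x":0,"y":0,"z":-1,"yaw":0,"gripper":-1},{"x":0,"y":0,"z":-2,"yaw":0,"gripper":-1},{"x":0,"y":0,"z":-3,"yaw":0,"gripper":-1},{"x":0,"y":0,"z":-2.5,"yaw":0,"gripper":-1},{"x":0,"y":0,"z":-1.5,"yaw":0,"gripper":-1},{"x":0,"y":0,"z":0,"yaw":0,"gripper":-1},{"x":0,"y":0,"z":0,"yaw":0,"gripper":-1}]' 25
python3 - <<'E'
from h import *
s,c=held()
t=np.array([537.2,-204])-c[0]*np.array([.132,.991]);print('target',t,tool(t[0]-s['ee_pos'][0],t[1]-s['ee_pos'][1],0))
E
```

```text
time_s: 35.37
ee_pos: [677.2, 17.8, 26.1]
ee_rot: [179.9, -0.0, 82.4]
force: [-0.7, 0.8, 1.8]
gripper_width: 61.7
time_s: 35.95
ee_pos: [677.0, 17.7, 126.4]
ee_rot: [179.9, -0.0, 82.4]
force: [0.1, -0.2, -1.4]
gripper_width: 61.1
35.95 [677.   17.7 126.4] [179.9  -0.   82.4] [ 0.1 -0.2 -1.4] 61.1 [ 0.5 31.8 83.9  0.  64.2  8.1]
seg [ 228  218  114   67 6354]
disc centre in tool xy [-2.   0.1] res 0.4
target [ 537.45794382 -202.06346724] [-2.36337633e+02 -1.09291131e+02  1.57326280e-01]
```

```bash
python3 -m inch '[{"x":-1.2,"y":-0.6,"z":0,"yaw":0,"gripper":-1},{"x":-2.5,"y":-1.1,"z":0,"yaw":0,"gripper":-1},{"x":-3,"y":-1.4,"z":0,"yaw":0,"gripper":-1},{"x":-3,"y":-1.4,"z":0,"yaw":0,"gripper":-1},{"x":-3,"y":-1.4,"z":0,"yaw":0,"gripper":-1},{"x":-3,"y":-1.4,"z":0,"yaw":0,"gripper":-1},{"x":-3,"y":-1.4,"z":0,"yaw":0,"gripper":-1},{"x":-2.5,"y":-1.1,"z":0,"yaw":0,"gripper":-1},{"x":-1.5,"y":-0.7,"z":0,"yaw":0,"gripper":-1},{"x":-0.9,"y":-0.4,"z":0,"yaw":0,"gripper":-1},{"x":0,"y":0,"z":1.5,"yaw":0,"gripper":-1},{"x":0,"y":0,"z":1.5,"yaw":0,"gripper":-1}]' 25
python3 -m inch '[{"x":0,"y":0,"z":0.8,"yaw":0,"gripper":-1},{"x":0,"y":0,"z":0,"yaw":0,"gripper":-1},{"x":0,"y":0,"z":0,"yaw":0,"gripper":-1},{"x":0,"y":0,"z":0,"yaw":0,"gripper":-1},{"x":0,"y":0,"z":0,"yaw":0,"gripper":-1}]'
python3 - <<'E'
from h import *
s=st();print(tool(*(np.array([537.4,-202.1,76.3])-s['ee_pos'])))
E
```

```text
time_s: 37.0
ee_pos: [537.0, -202.6, 95.0]
ee_rot: [180.0, -0.0, 82.3]
force: [-0.7, -0.4, -0.6]
gripper_width: 61.4
time_s: 37.42
ee_pos: [538.2, -201.7, 88.1]
ee_rot: [179.9, 0.0, 82.4]
force: [0.2, 0.4, -0.4]
gripper_width: 61.0
37.4167 [ 538.2 -201.7   88.1] [179.9   0.   82.4] [ 0.2  0.4 -0.4] 61.0 [-21.7  25.7 101.4   0.   52.8 -14.1]
[-0.46497547 -0.75130614 11.82286165]
```

```bash
python3 -m inch '[{"x":-0.05,"y":-0.08,"z":0.5,"yaw":0,"gripper":-1},{"x":0,"y":0,"z":0.3,"yaw":0,"gripper":-1},{"x":0,"y":0,"z":0.15,"yaw":0,"gripper":-1},{"x":0,"y":0,"z":0.15,"yaw":0,"gripper":-1},{"x":0,"y":0,"z":0.1,"yaw":0,"gripper":-1},{"x":0,"y":0,"z":0,"yaw":0,"gripper":-1},{"x":0,"y":0,"z":0,"yaw":0,"gripper":-1}]' 8
```

```text
time_s: 38.0
ee_pos: [536.6, -202.1, 76.0]
ee_rot: [-180.0, -0.0, 82.4]
force: [-2.3, 0.8, 5.1]
gripper_width: 62.0
```

```bash
python3 -m inch '[{"x":0,"y":0,"z":0,"yaw":0,"gripper":0.6},{"x":0,"y":0,"z":0,"yaw":0,"gripper":0.7},{"x":0,"y":0,"z":0,"yaw":0,"gripper":0.7},{"x":0,"y":0,"z":0,"yaw":0,"gripper":0.8},{"x":0,"y":0,"z":-2,"yaw":0,"gripper":0.8},{"x":0,"y":0,"z":-4,"yaw":0,"gripper":0.8},{"x":0,"y":0,"z":-4,"yaw":0,"gripper":0},{"x":0,"y":0,"z":-4,"yaw":0,"gripper":-1},{"x":-3,"y":0,"z":0,"yaw":0,"gripper":-1},{"x":-3,"y":0,"z":0,"yaw":0,"gripper":-1},{"x":0,"y":0,"z":0,"yaw":0,"gripper":-1},{"x":0,"y":0,"z":0,"yaw":0,"gripper":-1}]' 15
python3 - <<'E'
from h import *
st()
f=grab('wrist');b=f['pixels'][70:250,170:420,::-1]
g=grab('top');a=g['pixels'][160:280,150:370,::-1]
np.savez('w7.npz',**{k:np.array(f[k]) for k in('mtx','rvec','tvec')})
cv2.imwrite('pics/p15.png',np.vstack([cv2.resize(b,(500,360),interpolation=cv2.INTER_CUBIC),cv2.resize(a,(500,240),interpolation=cv2.INTER_CUBIC)]))
E
```

```text
time_s: 39.0
ee_pos: [528.4, -262.6, 215.1]
ee_rot: [-180.0, -0.0, 82.3]
force: [0.1, 1.2, -0.4]
gripper_width: 45.2
39.0 [ 528.4 -262.6  215.1] [-180.    -0.    82.3] [ 0.1  1.2 -0.4] 45.2 [-27.6  20.4  89.5   0.   70.1 -19.8]
```

View pics/p15.png

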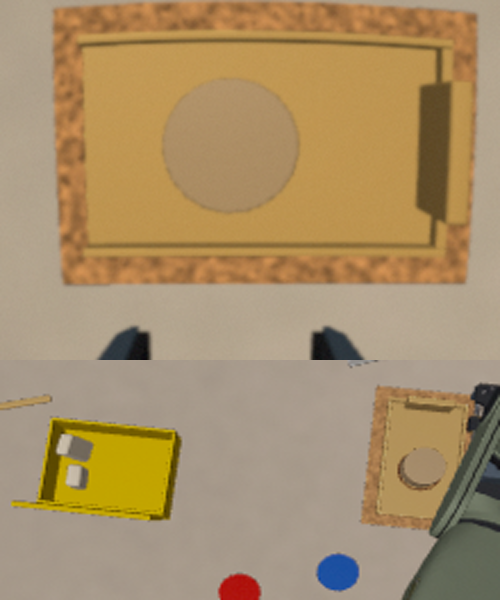

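The pile looks neat and aligned at (230,146) and both soaps are inside the box. Next is the lid, pushed from the robot side with closed fingers.

```bash
python3 -m inch '[{"x":1.5,"y":-0.6,"z":0,"yaw":0,"gripper":-1},{"x":3,"y":-1.2,"z":0,"yaw":0,"gripper":-1},{"x":3.3,"y":-1.3,"z":0,"yaw":0,"gripper":-1},{"x":3.3,"y":-1.3,"z":0,"yaw":0,"gripper":-1},{"x":3.3,"y":-1.3,"z":0,"yaw":0,"gripper":-1},{"x":3.3,"y":-1.3,"z":0,"yaw":0,"gripper":-1},{"x":3.3,"y":-1.3,"z":0,"yaw":0,"gripper":-1},{"x":3.3,"y":-1.3,"z":0,"yaw":0,"gripper":-1},{"x":3.3,"y":-1.3,"z":0,"yaw":0,"gripper":-1},{"x":3.3,"y":-1.3,"z":0,"yaw":0,"gripper":-1},{"x":3.3,"y":-1.3,"z":0,"yaw":0,"gripper":-1},{"x":3.3,"y":-1.3,"z":0,"yaw":0,"gripper":-1}]' 15
python3 -m inch '[{"x":3,"y":-1.3,"z":0,"yaw":0,"gripper":-1},{"x":3,"y":-1.3,"z":0,"yaw":0,"gripper":-1},{"x":3,"y":-1.2,"z":0,"yaw":0,"gripper":-1},{"x":3,"y":-0.8,"z":0,"yaw":0,"gripper":-1},{"x":1,"y":0,"z":0,"yaw":0,"gripper":-1},{"x":0,"y":0,"z":0,"yaw":0,"gripper":-1},{"x":0,"y":0,"z":0,"yaw":0,"gripper":-1},{"x":0,"y":0,"z":0,"yaw":0,"gripper":-1}]'
```

```text
time_s: 40.1
ee_pos: [429.5, 132.3, 215.4]
ee_rot: [-180.0, -0.0, 82.5]
force: [-0.2, -0.0, 0.6]
gripper_width: 0.3
time_s: 40.77
ee_pos: [402.7, 263.7, 215.2]
ee_rot: [-180.0, 0.1, 82.4]
force: [-0.7, -0.8, 0.2]
gripper_width: 0.6
```

```bash
python3 -m inch '[{"x":0,"y":0.5,"z":1.3,"yaw":0,"gripper":-1},{"x":0,"y":0.8,"z":0,"yaw":0,"gripper":-1},{"x":0,"y":0.8,"z":0,"yaw":0,"gripper":-1},{"x":0,"y":0.8,"z":0,"yaw":0,"gripper":-1},{"x":0,"y":0.8,"z":0,"yaw":0,"gripper":-1},{"x":0,"y":0.8,"z":0,"yaw":0,"gripper":-1}]'
python3 -m inch '[{"x":0,"y":0.8,"z":0,"yaw":0,"gripper":-1},{"x":0,"y":0.8,"z":0,"yaw":0,"gripper":-1},{"x":0,"y":0.8,"z":0,"yaw":0,"gripper":-1},{"x":0,"y":0.8,"z":0,"yaw":0,"gripper":-1},{"x":0,"y":0.8,"z":0,"yaw":0,"gripper":-1},{"x":0,"y":0,"z":0,"yaw":0,"gripper":-1}]'
python3 -m inch '[{"x":0,"y":0.5,"z":0,"yaw":0,"gripper":-1},{"x":0,"y":0,"z":0,"yaw":0,"gripper":-1},{"x":0,"y":0,"z":0,"yaw":0,"gripper":-1},{"x":0,"y":0,"z":-1,"yaw":0,"gripper":-1},{"x":0,"y":-2,"z":-1,"yaw":0,"gripper":-1},{"x":0,"y":-3,"z":0,"yaw":0,"gripper":-1},{"x":0,"y":-3,"z":0,"yaw":0,"gripper":-1},{"x":0,"y":-2,"z":0,"yaw":0,"gripper":-1},{"x":0,"y":0,"z":0,"yaw":0,"gripper":-1},{"x":0,"y":0,"z":0,"yaw":0,"gripper":-1}]'
python3 - <<'E'
from h import *
st()
a=grab('scene')['pixels'][:,:,::-1];b=grab('top')['pixels'][140:290,140:400,::-1]
cv2.imwrite('pics/p16.png',np.vstack([cv2.resize(a[100:350,150:430],(560,500),interpolation=cv2.INTER_CUBIC)[:340],cv2.resize(b,(450,260),interpolation=cv2.INTER_CUBIC).copy() if 0 else cv2.copyMakeBorder(cv2.resize(b,(450,260),interpolation=cv2.INTER_CUBIC),0,0,0,110,cv2.BORDER_CONSTANT)]))
E
```

```text
time_s: 41.27
ee_pos: [449.1, 258.2, 202.9]
ee_rot: [180.0, -0.0, 82.3]
force: [-0.1, -0.2, 0.1]
gripper_width: 0.6
time_s: 41.77
ee_pos: [489.3, 253.3, 202.4]
ee_rot: [179.9, -0.0, 82.4]
force: [-0.4, 0.5, 0.7]
gripper_width: 0.5
time_s: 42.6
ee_pos: [393.0, 266.2, 223.6]
ee_rot: [179.9, -0.1, 82.5]
force: [-0.5, 0.2, -0.5]
gripper_width: 0.6
42.6 [393.  266.2 223.6] [ 1.799e+02 -1.000e-01  8.250e+01] [-0.5  0.2 -0.5] 0.6 [ 32.7   9.7 103.3  -0.   66.8  40.2]
```

View pics/p16.png

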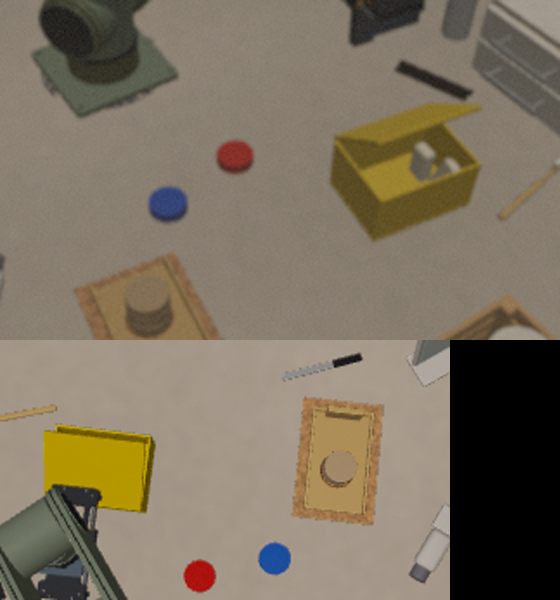

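The lid was still falling in that frame, with a soap upright but below the rim; pile and bystanders are in place. I'll let time pass, back the arm away and check numerically.

```bash
python3 -m inch '[{"x":0,"y":-2,"z":-1,"yaw":0,"gripper":-1},{"x":0,"y":-1,"z":-1,"yaw":0,"gripper":-1},{"x":-3,"y":0,"z":0,"yaw":0,"gripper":-1},{"x":-3,"y":0,"z":0,"yaw":0,"gripper":-1},{"x":-3,"y":0,"z":0,"yaw":0,"gripper":-1},{"x":-3,"y":0,"z":0,"yaw":0,"gripper":-1},{"x":-3,"y":0,"z":0,"yaw":0,"gripper":-1},{"x":0,"y":0,"z":0,"yaw":0,"gripper":-1},{"x":0,"y":0,"z":0,"yaw":0,"gripper":-1},{"x":0,"y":0,"z":0,"yaw":0,"gripper":-1},{"x":0,"y":0,"z":0,"yaw":0,"gripper":-1},{"x":0,"y":0,"z":0,"yaw":0,"gripper":-1}]'
python3 -m inch '[{"x":0,"y":0,"z":0,"yaw":0,"gripper":-1},{"x":0,"y":0,"z":0,"yaw":0,"gripper":-1},{"x":0,"y":0,"z":0,"yaw":0,"gripper":-1},{"x":0,"y":0,"z":0,"yaw":0,"gripper":-1},{"x":0,"y":0,"z":0,"yaw":0,"gripper":-1},{"x":0,"y":0,"z":0,"yaw":0,"gripper":-1}]'
python3 - <<'E'
from h import *
st()
for n in('scene','top'):
    f=grab(n);im=f['pixels'];cv2.imwrite(f'pics/end_{n}.png',im[...,::-1])
    h=cv2.cvtColor(im,cv2.COLOR_RGB2HSV)
    y=((h[...,0]>22)&(h[...,0]<34)&(h[...,1]>150)).astype(np.uint8)
    q=max(cv2.findContours(y,cv2.RETR_EXTERNAL,cv2.CHAIN_APPROX_NONE)[0],key=cv2.contourArea)
    print(n,cv2.contourArea(q),cv2.approxPolyDP(q,3,True).reshape(-1,2).tolist())
    ang=np.radians(172.5);R3=R.from_euler('z',172.5,degrees=True)
    c=np.array([542,252.6,0])
    for th in (0,.1,.3):
        pts=[c+R3.apply([70-140*np.cos(th)-8*np.sin(th)*0,s*90,95.5+140*np.sin(th)+8]) for s in(-1,1)]
        print(' lid edge top at',th,w2pix(f,pts).round(1).tolist())
    print(' hinge',w2pix(f,[c+R3.apply([70,s*90,103]) for s in(-1,1)]).round(1).tolist())
    P=w2pix(f,c+R3.apply([0,0,103]))[0].astype(int)
    v=h[...,2][P[1]-8:P[1]+9,P[0]-12:P[0]+13];print(' lid patch V mean,std',v.mean(),v.std())
E
```

```text
time_s: 43.7
ee_pos: [344.2, 122.1, 242.5]
ee_rot: [180.0, -0.0, 82.5]
force: [-0.7, 0.4, -0.2]
gripper_width: 0.9
time_s: 44.2
ee_pos: [343.8, 121.2, 242.4]
ee_rot: [-180.0, -0.0, 82.4]
force: [-0.1, -0.8, -0.6]
gripper_width: 0.8
44.2 [343.8 121.2 242.4] [-180.    -0.    82.4] [-0.1 -0.8 -0.6] 0.8 [ 17.6  -1.4 112.8   0.   68.6  25.2]
scene 1900.0 [[364, 153], [319, 169], [319, 176], [326, 178], [327, 186], [332, 187], [341, 203], [340, 199], [347, 197], [349, 201], [344, 202], [352, 208], [355, 205], [350, 203], [356, 201], [358, 193], [363, 192], [364, 199], [364, 194], [368, 197], [364, 193], [367, 189], [376, 195], [376, 203], [384, 196], [378, 200], [375, 196], [379, 191], [376, 195], [371, 189], [378, 189], [380, 184], [383, 188], [389, 181]]
 lid edge top at 0 [[390.8, 179.1], [340.3, 198.4]]
 lid edge top at 0.1 [[391.7, 175.7], [340.8, 195.0]]
 lid edge top at 0.3 [[392.6, 167.9], [341.0, 187.2]]
 hinge [[364.6, 151.0], [316.2, 168.0]]
 lid patch V mean,std 155.6235294117647 1.405673132352362
top 2541.5 [[172, 188], [167, 231], [224, 238], [226, 195]]
 lid edge top at 0 [[172.0, 188.5], [227.5, 194.6]]
 lid edge top at 0.1 [[171.1, 187.9], [227.1, 194.0]]
 lid edge top at 0.3 [[169.0, 188.1], [226.1, 194.3]]
 hinge [[166.0, 231.6], [222.2, 237.7]]
 lid patch V mean,std 187.48235294117646 0.5360369764656244
```

```bash
python3 -c "
from h import *
print(env.job_done())"
```

```text
the job is handed in; nothing more can be done
None
```

The job is done and handed in at about 44 s. The interface gives no verdict, so what follows rests on my own checks.

**What I did:** I gripped the tray by its handle edges, carried it level to the soap box and tipped it over the rim, and both soaps slid in. I set the tray back on its mat, stacked the three tan discs on the ring, and pushed the lid past upright so it fell shut.

**Last checks:**
- **Tray:** flat on the mat, its centre within about 1.5 mm of the mat's centre.
- **Soaps:** both are inside the box. One stands on end but is below the rim.
- **Disc pile:** the first disc measured about 1.5 mm off the ring centre. The other two were released within about 1 mm of it, and the pile looked neat in the last pictures.
- **Lid:** the edge corners in both cameras match the shut position to about 2 pixels. I had used up my pictures by then, so I confirmed this by numbers rather than by looking.
- **Bystanders:** I never went near the nail file, tube, toothbrush, tumbler, comb or the red and blue discs. Those in the last picture had not moved, but the tumbler was outside it.

**Disagreement:** the top and wrist cameras differed by about 3 mm in y. I used the wrist camera because it agreed with the gripper's own position.

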